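# Open the shields and set the preheater for board rework

### The job

Get the circuit board ready for rework: lift every shield lid off the board and lay it in the grey tray, all lids flat on the tray floor and none stacked, without leaning on the board. Then draw back the guard that covers the preheater's knob, turn the knob until its pointer meets the steel mark on the dial, and slide the guard fully over it again to lock the setting. Leave the spool, the rosin and the jar where they are.

Things in the scene. Friction and masses are not known exactly. Their poses are not given: they have to be found in the camera images.
- board: green circuit board on a dark steel preheater, one fixed unit 240 (x) x 280 (y) mm; origin under its centre on the bench. The board is 190 (x) x 240 (y) mm, its top 54 mm above the bench, and carries six shield frames (see point board_top)
- board_top (a point): centre of the board's top face, axes as the board's. Six open-topped steel frames, 43.5 (x) x 29.5 (y) x 16 mm high, at (x, y) mm: frame 0 (-42, -74), 1 (-42, 0), 2 (-42, 74), 3 (42, -74), 4 (42, 0), 5 (42, 74); some bare, some under a lid. At the +x edge: three 14 mm high capacitors near (85, 66), a 9 mm connector near (85, -50)
- lid0: loose steel shield lid, an open-bottomed box 48 (its x) x 34 (its y) x 16 mm high (its z), walls 1 mm, roof 2 mm, 25 to 50 g; origin at the centre of that box, 8 mm below its top. If present it starts over frame 0 with 1.25 mm of play all round, roof on the frame's top, lower rim 2 mm above the board: lift it straight up over 14 mm to free it. Grip it across its 34 mm width
- lid1: another lid just like lid0; if present it starts over frame 1
- lid2: another lid just like lid0; if present it starts over frame 2
- lid3: another lid just like lid0; if present it starts over frame 3
- lid4: another lid just like lid0; if present it starts over frame 4
- lid5: another lid just like lid0; if present it starts over frame 5
- tray: grey open plastic tray fixed to the bench, 200 (x) x 170 (y) mm outside, walls 5 mm thick and 14 mm high above the bench, floor 5 mm thick; origin under its centre on the bench
- regulator: grey preheater regulator box fixed to the bench, 130 (x) x 240 (y) x 50 mm high; origin under its centre on the bench. The knob's axis is at (0, 65) mm in its frame; the guard slides along its y
- knob (a joint): black pointer knob on a white dial; rad, grows as it turns clockwise seen from above, 0 (pointer 2.2 rad counter-clockwise of the regulator's x) to 4.4; stays where left (friction 0.03 N m). Its grip is an upright bar 44 mm long (along the pointer), 14 mm wide, 24 mm high, its top 85 mm above the bench, on a disc 46 mm across that is 61 mm above the bench at its top
- knob_grip (a point): point on the knob's vertical axis in the middle of the grip bar, 73 mm above the bench; its x axis points along the pointer
- knob_tip (a point): outer tip of the knob's white pointer, 35 mm from the knob's axis
- mark_point (a point): inner tip of the steel set-point clip on the dial's rim (the mark), 35 mm from the knob's axis; the knob is set when its pointer tip meets it. It lies on the far side of the dial
- lock (a joint): guard that locks the knob: a bridge with steel sides and a clear roof (119 x 80 mm, 52 mm high over the box) sliding over the dial; m, 0 = drawn back fully, 0.10 = fully over the knob, against its stop; moves along the regulator's +y, starts over the knob, friction about 1.5 N plus 8 N s/m, stays where left
- lock_handle (a point): point in the guard's black upright handle bar on its roof: the bar is 44 mm long (regulator's x), 12 mm thick (y), 30 mm high, its top 132 mm above the bench; this point is 12 mm below its top
- spool: bystander: white solder spool, 56 mm across, 30 mm high; origin under its centre
- rosin: bystander: amber lump of rosin, about 50 x 40 x 38 mm; origin under its centre
- cleaner: bystander: jar of tip cleaner, 44 mm across, 70 mm high; origin under its centre
There are look-alikes about, which are no part of the job. What is shaped like the lid5 but green or yellow is not meant.

How it is judged:
By the outcome, as a careful person would: the job done as asked, in the order asked, and still so for the second after the job is handed in, with the robot touching nothing.
Of lid0, lid1, lid2, lid3, lid4, lid5 only 3 to 5 are there at a start; the rules pass over those that are not, and their reading is None.
At some moment in a run one of lid0, lid1, lid2, lid3, lid4, lid5 may be knocked a few centimetres aside while the robot is not near it.
Once in a run the grip may slacken for a moment while it holds something.
It also fails if it takes over 210 s, if anything falls off the work surface, if the arm or the gripper's body presses on something with over 40 N, if the wrist force passes 120 N, or if a joint passes its speed limit or range.

### The arm

A 6-joint arm with a two-finger parallel gripper is mounted at the origin on the work surface. World frame = base frame: x ahead of the robot, y to its left, z up, the work surface at z = 0. Lengths are in m, angles in rad, forces in N, time in s.
With the tool pointing down it reaches from about 0.375 to 0.975 m from the base axis. Payload 3.8 kg.
Tool frame: the origin (TCP) lies at the very end of the fingers, on their centre line; the grasp point (between the pads) lies bot.grasp_offset behind it (bot.grasp_offset is the distance from the TCP to the grasp point, in m); y points along the fingers, x is the direction in which the jaws open and shut, and the axes are right-handed (so a half turn about y gives the same grasp; the last joint's range is limited). The gripper opens to 85 mm and grips with 20 to 120 N. Pads are 22 mm wide; open, the fingers measure 114 mm over their backs; the gripper's body (76 mm by 85 mm) begins 54 mm behind the grasp point. The pads swing forward as they close: fully open they stand 13 mm farther back than shut.
Start: joints at [-1.189, 0.264, 1.604, -0, 1.274, -0.037], TCP at [0.274, -0.617, 0.231] pointing down, gripper open.
Joint ranges: [-2.63, 2.63], [-0.94, 2.18], [0.31, 2.57], [-1.31, 4.45], [0, 2.66], [-2.55, 2.55]. Speed limits (rad/s): [2.57, 2.57, 3.14, 3.14, 3.14, 3.14].

### API

Orientations are given as a rotation vector (axis times angle).
In Python, from workcell import sensors, read_camera, job, bot gives the robot as it stands.
- The arm moves only by the tool arm_command, never from a script. Its argument "deltas" is a list of rows, each a list of 4 numbers: the shift along the tool's x, y, z in m, then the turn about the tool's y in rad. A call has 1 to 20 rows; each row shifts and turns the commanded pose from where the row before left it, along the tool's axes as they then stand; what a row does not reach is not made up. A row lasts 1/8 s, in which the tool goes at most 62.5 mm and 10.7 degrees, less where a joint would pass 70% of its speed; a pose out of reach is approached as far as the arm can. A call is refused whole if a number of a shift passes 0.0625 or a number of a turn 0.188, either way. A call with a gripper value outside its range is refused whole. "fingers" is the finger opening in m, from 0 to 0.0854, set as the call begins (left out, the last holds). The fingers move at their own pace and stop on an object; "newtons" is the grip in N (left out, the last holds). Time passes only in rows, so rows that do not move let the fingers close. It gives the time, the measured TCP pose, the force and the opening at its end, in the units of the state.
- sensors.read_state(): the state, without advancing time (a new reading comes with each control period).
- read_camera(name): name is "side" or "top"; returns a dict with "color" (384x512x3 uint8, red, green, blue), "vfov" (degrees; the focal length in pixels is half the picture's height over the tangent of half this angle, whatever the lens; pixels are square), "cx", "cy" (the principal point, pixels), "R" (3x3) and "t" (3): a world point X has camera coordinates R X + t. Camera axes: x right, y down, z forward; pixel columns grow to the right and rows downward; lengths in m; the calibration is good to about 2 mm. A picture is of the moment at which its call begins. There is no depth.
- job.finish_job(): hands the job in, once; it reports no verdict.
The state is a dict: "time": time; "q": joint angles; "joint_vel": joint speeds; "joint_torque": joint torques, N m; "tool_pos": TCP position; "tcp_rot": TCP orientation; "wrist_force": force on the tool from outside, world axes, zero at the start; "torque": the same for the moment, N m; "width": opening from 0.0 (shut) to 1.0 (fully open).
Only numpy, scipy, OpenCV 4.12 (cv2) and the standard library are available. Lean on these libraries where they do the work, as an engineer would, in place of code of your own. Each camera call takes 0.05 s, during which the arm holds its last target.

## Working session

There is one attempt and no reset: what is moved stays moved. The work goes in short steps, Python scripts to look and compute and a tool call to move; the robot and the scene stay as the last step left them, time stands still between calls to the robot, and variables do not carry over. Pictures are saved under pics/ and viewed, and the job is handed in when it is done.

Besides the shell and the picture viewer there is one more tool, called after "Emit:" as name([rows], argument=value, ...), one row to a line, values as JSON. arm_command: Moves the arm, as the interface text tells. Its arguments: {"type":"object","properties":{"deltas":{"type":"array"},"fingers":{"type":"number"},"newtons":{"type":"number"}},"required":["deltas"]}

```bash
mkdir -p pics; ls; python3 - <<'E'
from workcell import sensors, read_camera, job, bot
import cv2
print(sensors.read_state()); print(bot.grasp_offset)
for n in("side","top"):
    c=read_camera(n); cv2.imwrite(f"pics/{n}0.png",c["color"][:,:,::-1]); print(n,c["vfov"],c["cx"],c["cy"],c["R"],c["t"],[k for k in c])
E
```

```text
pics
{'time': 0.0, 'q': array([-1.18889721e+00,  2.64767033e-01,  1.60537124e+00, -2.14657932e-05,
        1.27369392e+00, -3.68830126e-02]), 'joint_vel': array([-0.00052248,  0.00079257,  0.00121483, -0.00015515, -0.00193735,
       -0.00152208]), 'joint_torque': array([-3.78513350e-04, -5.15109944e+01, -3.67315722e+01, -5.50048535e-04,
        1.29258778e-02,  1.91688849e-05]), 'tool_pos': array([ 0.27421827, -0.61599282,  0.22995416]), 'tcp_rot': array([-1.37739971,  0.8967764 , -0.89374596]), 'wrist_force': array([ 0.31347689, -0.33816126, -0.63144794]), 'torque': array([ 0.03314963, -0.02908398, -0.02007431]), 'width': 0.9989896279742422}
0.0187
side 49.95937351066728 255.40500138378502 189.60927380111744 [[-0.97078305 -0.23986548  0.00669502]
 [-0.18493285  0.73009845 -0.657842  ]
 [ 0.15290556 -0.63985999 -0.75312621]] [0.58486931 0.16923917 1.24105613] ['color', 'vfov', 'cx', 'cy', 'R', 't']
top 45.38013557252751 257.8873575581895 190.3492578417521 [[ 0.0076352  -0.99984585  0.01581076]
 [-0.98641043 -0.01012577 -0.16398762]
 [ 0.16412243 -0.01434382 -0.98633568]] [-0.02598972  0.6125599   1.12293796] ['color', 'vfov', 'cx', 'cy', 'R', 't']
```

View pics/top0.png

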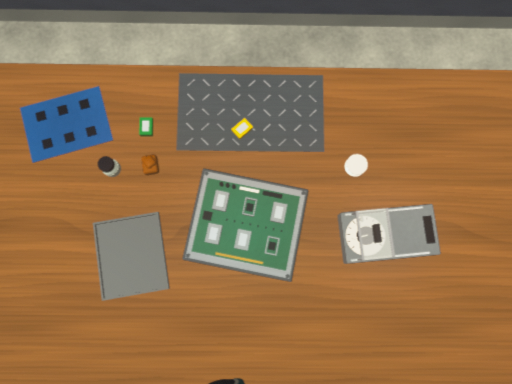

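View pics/side0.png

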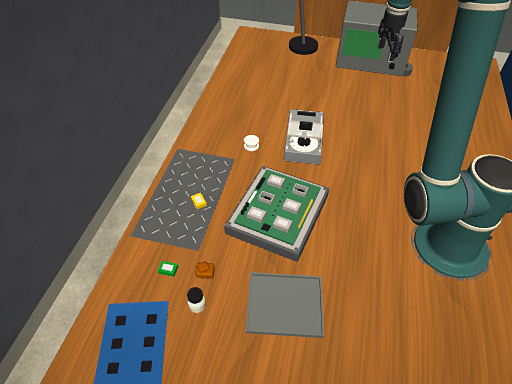

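The top view shows four grey lids near (220,200), (279,212), (213,233) and (242,239), with bare frames at (250,206) and (272,245). The look-alikes are the yellow lid (242,128) and the green one (146,127). The tray is at (131,256) and the regulator at (390,234). Next, a close crop.

```bash
cat > h.py <<'E'
import numpy as np, cv2
from workcell import sensors, read_camera, job, bot
from scipy.spatial.transform import Rotation as Ro
class Cam:
    def __init__(s,n):
        c=read_camera(n); s.im=c["color"]; s.f=192/np.tan(np.radians(c["vfov"])/2); s.cx,s.cy=c["cx"],c["cy"]; s.R=np.array(c["R"]); s.t=np.array(c["t"])
    def proj(s,X):
        p=np.atleast_2d(X)@s.R.T+s.t; return np.c_[s.f*p[:,0]/p[:,2]+s.cx, s.f*p[:,1]/p[:,2]+s.cy]
    def plane(s,uv,z):
        uv=np.atleast_2d(uv); d=np.c_[(uv[:,0]-s.cx)/s.f,(uv[:,1]-s.cy)/s.f,np.ones(len(uv))]@s.R; o=-s.R.T@s.t
        return o+d*((z-o[2])/d[:,2])[:,None]
    def crop(s,x0,y0,x1,y1,k,fn,pts=None):
        im=cv2.resize(s.im[y0:y1,x0:x1,::-1],None,fx=k,fy=k,interpolation=cv2.INTER_CUBIC)
        if pts is not None:
            for u,v in pts: cv2.circle(im,(int((u+.5-x0)*k),int((v+.5-y0)*k)),2,(0,0,255),-1)
        cv2.imwrite(fn,im)
E
python3 - <<'E'
from h import *
t=Cam("top"); s=Cam("side")
t.crop(180,160,315,285,5,"pics/b1.png"); t.crop(335,195,445,270,7,"pics/r1.png")
s.crop(275,100,335,170,8,"pics/r1s.png"); t.crop(85,205,175,305,6,"pics/t1.png")
E
```

```text
(no output)
```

View pics/b1.png

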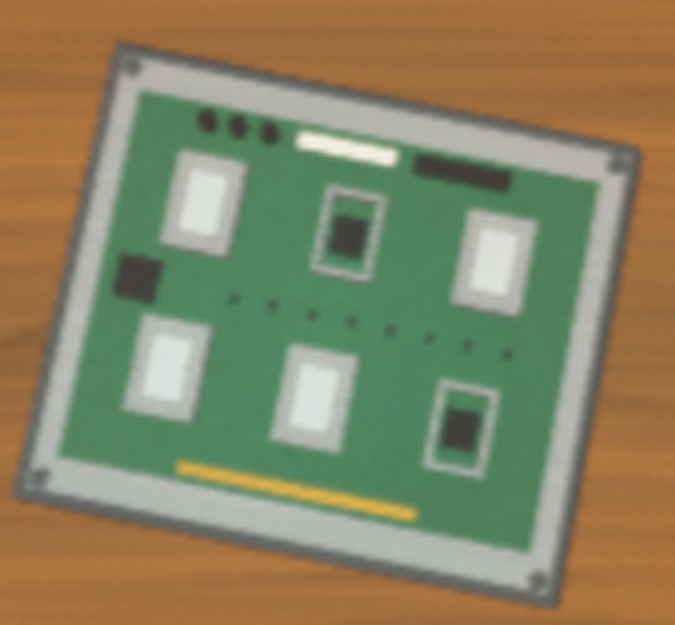

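View pics/r1.png

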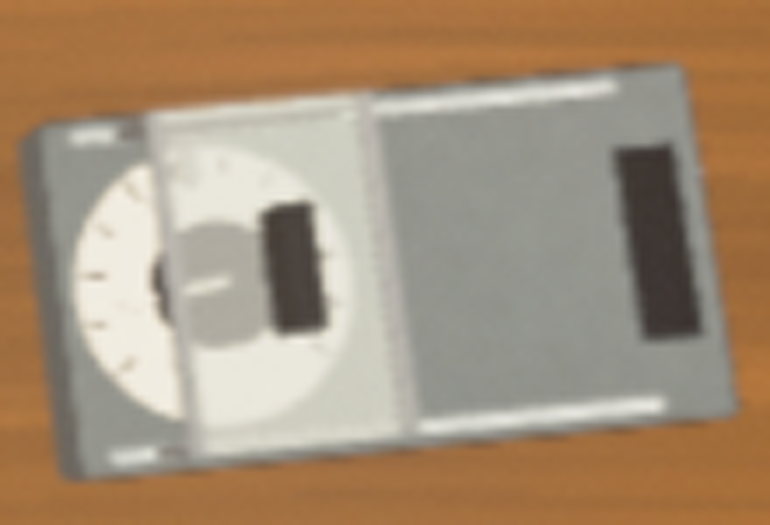

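View pics/r1s.png

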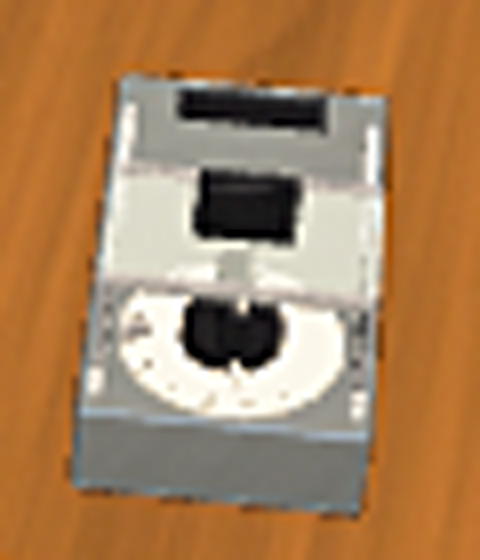

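View pics/t1.png

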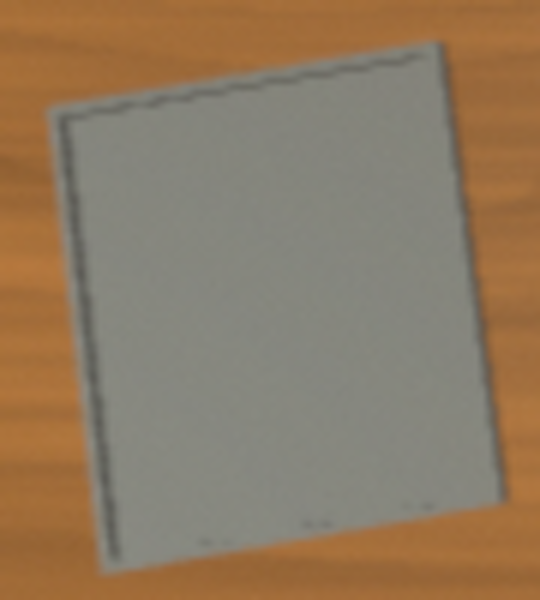

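The crops show lids on frames 1, 2, 3 and 5 and bare frames 0 and 4 (capacitors at top-left mark +x/+y). The guard covers the knob. Its handle is around image px (377,233).

```bash
cat >> h.py <<'E'
def comp(mask,amin=15):
    n,l,st,c=cv2.connectedComponentsWithStats(mask.astype(np.uint8)); return [(c[i],st[i],l==i) for i in range(1,n) if st[i,4]>=amin]
def rectplane(cam,m,z):
    cs,_=cv2.findContours(m.astype(np.uint8),cv2.RETR_EXTERNAL,cv2.CHAIN_APPROX_NONE); c=max(cs,key=cv2.contourArea)[:,0,:].astype(float)
    P=cam.plane(c,z)[:,:2]; (x,y),(w,h),a=cv2.minAreaRect((P*1000).astype(np.float32)); return x,y,w,h,a
E
python3 - <<'E'
from h import *
for n,roi in(("top",(180,160,315,285)),("side",(220,160,335,260))):
    c=Cam(n); hsv=cv2.cvtColor(c.im,cv2.COLOR_RGB2HSV).astype(int); roim=np.zeros(hsv.shape[:2],bool); x0,y0,x1,y1=roi; roim[y0:y1,x0:x1]=1
    g=(hsv[...,0]>50)&(hsv[...,0]<90)&(hsv[...,1]>70)&roim
    for cc,st,m in comp(g,500):
        print(n,"board",rectplane(c,m,.054))
    b=(hsv[...,1]<30)&(hsv[...,2]>205)&roim
    for cc,st,m in comp(b,25): print(n,"lab",cc.round(1),st[4],(c.plane(cc,.072)[0]*1000).round(1),np.round(rectplane(c,m,.072),1))
    if n=="top":
        x0,y0,x1,y1=85,205,175,305; roim[:]=0; roim[y0:y1,x0:x1]=1
        for cc,st,m in comp((hsv[...,1]<60)&roim,500): print("tray",np.round(rectplane(c,m,.014),1))
        x0,y0,x1,y1=335,195,445,270; roim[:]=0; roim[y0:y1,x0:x1]=1
        for cc,st,m in comp((hsv[...,1]<60)&roim,500): print("reg",np.round(rectplane(c,m,.05),1))
        for cc,st,m in comp((hsv[...,2]<90)&roim,25): print("dark",cc,st,np.round(rectplane(c,m,.132),1), (c.plane(cc,.132)[0]*1000).round(1),np.round(rectplane(c,m,.05),1))
E
```

```text
top board (528.3740844726562, 9.105033874511719, 236.43626403808594, 186.69363403320312, 78.99360656738281)
top lab [248.9 189.3] 52 [611.7   2.3  72. ] [611.7   2.3  46.3   6.5  79.1]
top lab [220.1 200.1] 89 [583.5  74.   72. ] [583.5  73.7  18.2  30.   77.4]
top lab [278.3 212. ] 89 [555.1 -71.5  72. ] [555.2 -71.5  18.1  30.   78.7]
top lab [212.9 233. ] 94 [501.4  90.   72. ] [501.3  90.1  18.6  30.4  77.3]
top lab [242.2 239.1] 96 [487.   17.5  72. ] [487.   17.4  18.9  30.3  79.3]
tray [447.1 304.7 198.7 170.   10.3]
reg [ 506.9 -351.7  128.4  244.9    6. ]
dark [428.47663551 229.10280374] [423 216  12  27 214] [ 511.  -422.1   63.    18.5    6.4] [ 510.8 -422.2  132. ] [ 517.9 -454.    67.8   19.9    6.4]
dark [376.3592233  232.96116505] [373 225   8  17 103] [ 500.6 -298.5   38.1   14.4    6.2] [ 500.6 -298.5  132. ] [ 506.8 -321.    41.    15.5    6.2]
side board (527.1401977539062, 11.85723876953125, 243.6052703857422, 189.7978057861328, 78.8849105834961)
side lab [254.4 183.4] 83 [615.7 -38.   72. ] [616.5 -31.1 149.6  11.   78.8]
side lab [274.4 178.9] 58 [558.1 -72.4  72. ] [557.3 -70.5  29.1  35.4  66.9]
side lab [290.6 204.3] 63 [488.6  17.7  72. ] [488.1  18.7  24.5  35.9  80.6]
side lab [235.9 211.9] 32 [641.4  86.8  72. ] [639.5  88.2  76.7  10.7  77.7]
side lab [255.4 212.3] 62 [584.8  73.8  72. ] [584.6  75.6  23.2  34.7  81.4]
side lab [281.3 221.7] 68 [502.9  89.1  72. ] [503.8  89.1  27.4  36.3  81.1]
side lab [245.1 229.2] 58 [598.7 141.   72. ] [603.5 140.    9.6  80.7  79.5]
side lab [274.4 240.4] 68 [508.7 158.4  72. ] [508.6 158.5   9.8  86.2  79.5]
```

```bash
cat >> h.py <<'E'
def plan(tgt,jaw=None):
    """tgt TCP mm, jaw: world angle (deg) of tool x; prints pure turn, then shifts in tool axes after turn, mm"""
    s=sensors.read_state(); R=Ro.from_rotvec(s["tcp_rot"]).as_matrix(); p=s["tool_pos"]*1000
    a=np.degrees(np.arctan2(R[1,0],R[0,0])); d=0
    if jaw is not None:
        d=(jaw-a+90)%180-90
    # turn about tool y (down): world yaw = -turn
    turn=-np.radians(d); R2=R@Ro.from_rotvec([0,turn,0]).as_matrix()
    dl=R2.T@(np.array(tgt)-p)
    print("t",round(s["time"],2),"pos",p.round(1),"toolx",round(a,1),"tooly",R[:,1].round(3),"q6",s["q"][5].round(2),"w",round(s["width"]*85.4,1),"F",s["wrist_force"].round(1))
    print(" TURN",turn.round(3),"then SHIFT mm",dl.round(1), "dist",np.hypot(*dl[[0,2]]).round(0))
    return turn,dl
def pt(c,yaw,xy):
    a=np.radians(yaw); return np.array([c[0]+np.cos(a)*xy[0]-np.sin(a)*xy[1],c[1]+np.sin(a)*xy[0]+np.cos(a)*xy[1]])
B=(528.7,9.3); BY=-11.05
FR=[(-42,-74),(-42,0),(-42,74),(42,-74),(42,0),(42,74)]
E
python3 - <<'E'
from h import *
plan((*pt(B,BY,FR[3]),160),BY+90)
t=Cam("top"); hsv=cv2.cvtColor(t.im,cv2.COLOR_RGB2HSV).astype(int)
m=np.zeros(hsv.shape[:2],bool); m[205:305,85:175]=1; m&=hsv[...,1]<60
cs,_=cv2.findContours(m.astype(np.uint8),cv2.RETR_EXTERNAL,cv2.CHAIN_APPROX_NONE); c=max(cs,key=cv2.contourArea)
ap=cv2.approxPolyDP(c,5,True)[:,0]; P=t.plane(ap.astype(float),.014); print(ap.tolist(),(P*1000).round(0).tolist())
E
```

```text
t 0.3 pos [ 274.4 -616.4  230.8] toolx -66.0 tooly [-0.     0.001 -1.   ] q6 -0.04 w 85.3 F [-0.1  0.   0.2]
 TURN 0.612 then SHIFT mm [-588.8   71.1  171.7] dist 613.0
[[157, 212], [93, 223], [102, 299], [168, 287]] [[559.0, 242.0, 14.0], [529.0, 406.0, 14.0], [337.0, 370.0, 14.0], [368.0, 205.0, 14.0]]
```

Emit:
arm_command([
  [0, 0, 0, 0.153],
  [0, 0, 0, 0.153],
  [0, 0, 0, 0.153],
  [0, 0, 0, 0.153],
  [-0.049, 0.004, 0.0143, 0],
  [-0.049, 0.004, 0.0143, 0],
  [-0.049, 0.004, 0.0143, 0],
  [-0.049, 0.004, 0.0143, 0],
  [-0.049, 0.004, 0.0143, 0],
  [-0.049, 0.004, 0.0143, 0],
  [-0.049, 0.008, 0.0143, 0],
  [-0.049, 0.008, 0.0143, 0],
  [-0.049, 0.008, 0.0143, 0],
  [-0.049, 0.008, 0.0143, 0],
  [-0.049, 0.008, 0.0143, 0],
  [-0.049, 0.008, 0.0143, 0],
  [0, 0, 0, 0],
  [0, 0, 0, 0],
], fingers=0.052, newtons=40)

```text
time: 2.6
tool_pos: [0.5556, -0.0727, 0.1593]
tcp_rot: [-1.113, 1.349, -1.35]
wrist_force: [-0.9, 0.7, 0.5]
width: 0.611
```

```bash
python3 - <<'E'
from h import *
plan((*pt(B,BY,FR[3]),58),BY+90)
t=Cam("top"); t.crop(180,160,315,285,4,"pics/a1.png")
s=Cam("side"); s.crop(220,120,340,260,4,"pics/a1s.png",s.proj(sensors.read_state()["tool_pos"]))
E
```

```text
t 2.6 pos [555.6 -72.7 159.3] toolx -101.0 tooly [-0. -0. -1.] q6 1.59 w 52.2 F [-0.9  0.7  0.5]
 TURN 0.001 then SHIFT mm [-1.400e+00  1.013e+02 -1.000e-01] dist 1.0
```

View pics/a1s.png

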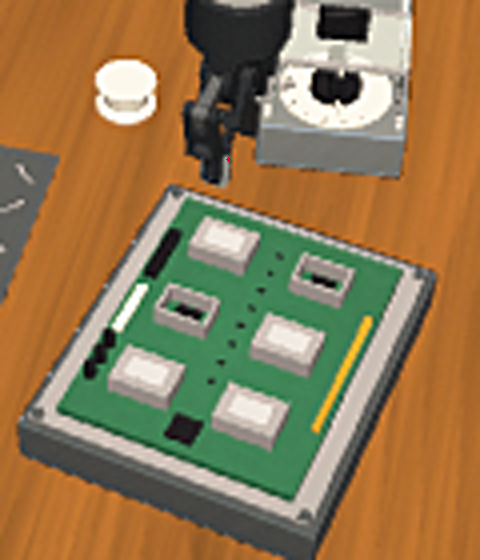

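The dot (TCP) falls on the fingers and the jaws are above lid3, about px (276,181) in the side view. Descending.

Emit:
arm_command([
  [-0.0014, 0.02, 0, 0],
  [0, 0.02, 0, 0],
  [0, 0.02, 0, 0],
  [0, 0.015, 0, 0],
  [0, 0.01, 0, 0],
  [0, 0.008, 0, 0],
  [0, 0.006, 0, 0],
  [0, 0, 0, 0],
  [0, 0, 0, 0],
])

```text
time: 3.82
tool_pos: [0.5565, -0.0711, 0.0607]
tcp_rot: [-1.111, 1.349, -1.35]
wrist_force: [-0.2, -0.2, 0.6]
width: 0.607
```

Emit:
arm_command([
  [0, 0, 0, 0],
  [0, 0, 0, 0],
  [0, 0, 0, 0],
  [0, 0, 0, 0],
], fingers=0.02)

```text
time: 4.32
tool_pos: [0.5567, -0.0713, 0.061]
tcp_rot: [-1.111, 1.349, -1.351]
wrist_force: [0.7, -0.3, 4.9]
width: 0.386
```

Emit:
arm_command([
  [0, -0.006, 0, 0],
  [0, -0.01, 0, 0],
  [0, -0.015, 0, 0],
  [0, -0.02, 0, 0],
  [0, -0.02, 0, 0],
  [0, -0.02, 0, 0],
  [0, 0, 0, 0],
  [0, 0, 0, 0],
])

```text
time: 5.32
tool_pos: [0.5557, -0.0711, 0.1511]
tcp_rot: [-1.112, 1.35, -1.35]
wrist_force: [-0.4, -1.3, 0.4]
width: 0.387
```

```bash
cat >> h.py <<'E'
T=(448,306); TY=10.5
E
python3 - <<'E'
from h import *
plan((*pt(T,TY,(45,-36)),150),TY+90)
s=Cam("side"); s.crop(220,120,340,260,4,"pics/a2s.png")
E
```

```text
t 5.33 pos [555.7 -71.1 151.1] toolx -101.1 tooly [-0.  0. -1.] q6 1.59 w 33.0 F [-0.4 -1.3  0.4]
 TURN -0.376 then SHIFT mm [-354.4    1.1    7.8] dist 354.0
```

View pics/a2s.png

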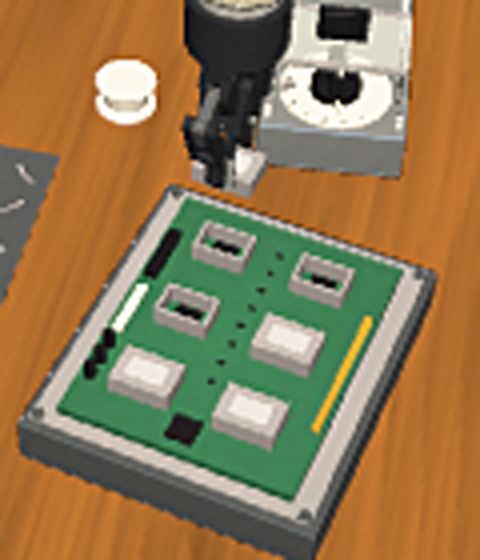

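Lid3 is held clear of the board in the side view. Moving on to the tray.

Emit:
arm_command([
  [0, 0, 0, -0.125],
  [0, 0, 0, -0.125],
  [0, 0, 0, -0.126],
  [-0.0443, 0, 0.001, 0],
  [-0.0443, 0, 0.001, 0],
  [-0.0443, 0, 0.001, 0],
  [-0.0443, 0, 0.001, 0],
  [-0.0443, 0, 0.001, 0],
  [-0.0443, 0, 0.001, 0],
  [-0.0443, 0, 0.001, 0],
  [-0.0443, 0, 0.001, 0],
  [0, 0, 0, 0],
  [0, 0, 0, 0],
])

```text
time: 7.0
tool_pos: [0.4988, 0.2782, 0.1501]
tcp_rot: [-1.293, 1.074, -1.073]
wrist_force: [-0.1, -0.5, -0.3]
width: 0.382
```

```bash
python3 - <<'E'
from h import *
plan((*pt(T,TY,(45,-36)),11),TY+90)
E
```

```text
t 7.0 pos [498.8 278.2 150.1] toolx -79.5 tooly [-0.002 -0.001 -1.   ] q6 1.85 w 32.6 F [-0.1 -0.5 -0.3]
 TURN 0.0 then SHIFT mm [ -0.7 139.1   0.4] dist 1.0
```

Emit:
arm_command([
  [0, 0.025, 0, 0],
  [0, 0.025, 0, 0],
  [0, 0.025, 0, 0],
  [0, 0.025, 0, 0],
  [0, 0.018, 0, 0],
  [0, 0.01, 0, 0],
  [0, 0.006, 0, 0],
  [0, 0.003, 0, 0],
  [0, 0, 0, 0],
  [0, 0, 0, 0],
])

```text
time: 8.25
tool_pos: [0.5, 0.2791, 0.0149]
tcp_rot: [-1.289, 1.073, -1.074]
wrist_force: [1.5, -0.2, 0.6]
width: 0.386
```

```bash
python3 - <<'E'
from h import *
plan((*pt(T,TY,(45,-36)),10),TY+90)
s=Cam("side"); s.crop(230,230,340,345,5,"pics/a3s.png")
E
```

```text
t 8.25 pos [500.  279.1  14.9] toolx -79.5 tooly [ 0.001  0.001 -1.   ] q6 1.85 w 33.0 F [ 1.5 -0.2  0.6]
 TURN -0.0 then SHIFT mm [ 0.1  4.9 -1.2] dist 1.0
```

View pics/a3s.png

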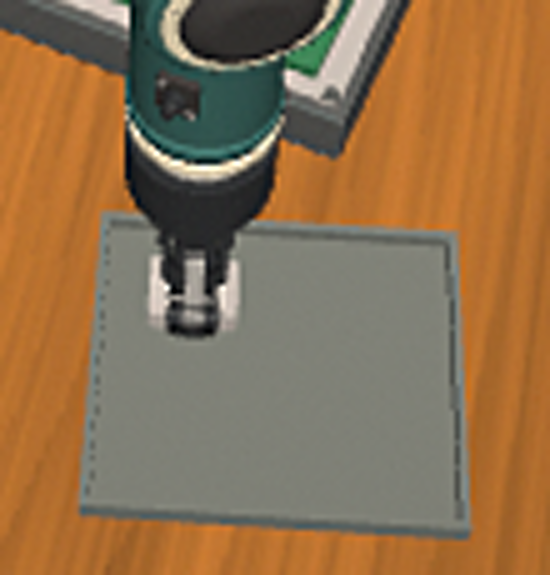

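Lid3 is in the jaws over the tray, near crop (195,290), inside the walls. Lowering the last few mm, then releasing.

Emit:
arm_command([
  [0, 0.002, 0, 0],
  [0, 0.002, 0, 0],
  [0, 0, 0, 0],
  [0, 0, 0, 0],
])

```text
time: 8.8
tool_pos: [0.4994, 0.2787, 0.0102]
tcp_rot: [-1.29, 1.074, -1.073]
wrist_force: [0.0, -0.1, -1.4]
width: 0.387
```

Emit:
arm_command([
  [0, 0, 0, 0],
  [0, 0, 0, 0],
  [0, 0, 0, 0],
  [0, -0.005, 0, 0],
  [0, -0.015, 0, 0],
  [0, -0.03, 0, 0],
  [0, -0.05, 0, 0],
  [0, -0.05, 0, 0],
  [0, 0, 0, 0],
], fingers=0.046)

```text
time: 9.93
tool_pos: [0.5035, 0.2808, 0.1676]
tcp_rot: [-1.278, 1.067, -1.076]
wrist_force: [0.7, 1.6, -0.3]
width: 0.535
```

```bash
cat >> h.py <<'E'
def lids(c,roi,z=.072):
    hsv=cv2.cvtColor(c.im,cv2.COLOR_RGB2HSV).astype(int); r=np.zeros(hsv.shape[:2],bool); x0,y0,x1,y1=roi; r[y0:y1,x0:x1]=1
    for cc,st,m in comp((hsv[...,1]<30)&(hsv[...,2]>205)&r,25): print("lab",cc.round(1),st[4],(c.plane(cc,z)[0]*1000).round(1),np.round(rectplane(c,m,z),1))
E
python3 - <<'E'
from h import *
plan((*pt(B,BY,FR[5]),150),BY+90)
s=Cam("side"); cv2.imwrite("pics/a4s.png",cv2.resize(s.im[100:360,130:350,::-1],None,fx=2.3,fy=2.3))
t=Cam("top");lids(t,(180,160,315,285))
E
```

```text
t 9.93 pos [503.5 280.8 167.6] toolx -79.5 tooly [ 0.011  0.006 -1.   ] q6 1.85 w 45.7 F [ 0.7  1.6 -0.3]
 TURN 0.376 then SHIFT mm [187.7  17.3 118.6] dist 222.0
lab [248.9 189.2] 53 [611.8   2.5  72. ] [612.    2.2  46.3   7.   79.1]
lab [220.2 200.1] 98 [583.7  73.7  72. ] [583.7  73.6  19.4  31.7  77.4]
lab [213.1 233. ] 107 [501.5  89.5  72. ] [501.4  89.6  20.6  31.9  78.7]
lab [242.4 239. ] 106 [487.3  17.   72. ] [487.2  16.8  20.3  31.4  81.3]
```

View pics/a4s.png

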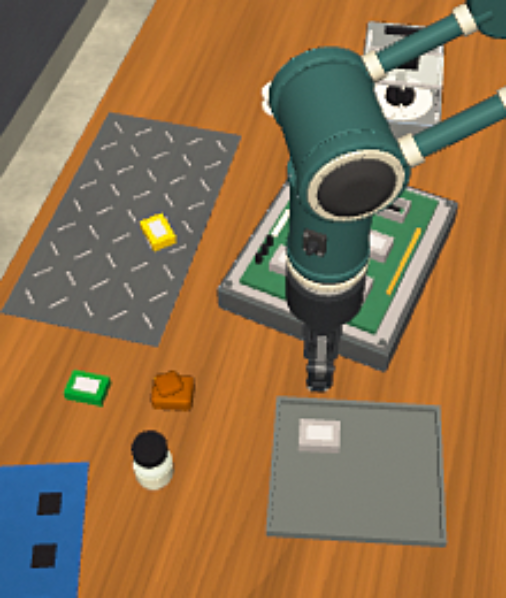

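Lid3 lies flat in the tray at crop (320,434), and the remaining lids haven't moved. Next is lid5.

Emit:
arm_command([
  [0, 0, 0, 0.125],
  [0, 0, 0, 0.125],
  [0, 0, 0, 0.126],
  [0.0375, 0.003, 0.0237, 0],
  [0.0375, 0.003, 0.0237, 0],
  [0.0375, 0.003, 0.0237, 0],
  [0.0375, 0.003, 0.0237, 0],
  [0.0377, 0.003, 0.0238, 0],
  [0, 0, 0, 0],
  [0, 0, 0, 0],
  [0, 0, 0, 0],
], fingers=0.052)

```text
time: 11.4
tool_pos: [0.579, 0.0728, 0.1446]
tcp_rot: [-1.113, 1.35, -1.349]
wrist_force: [-0.1, 0.0, 0.7]
width: 0.607
```

```bash
python3 - <<'E'
from h import *
plan((*pt(B,BY,FR[5]),60.5),BY+90)
E
```

```text
t 11.4 pos [579.   72.8 144.6] toolx -101.0 tooly [-0.001  0.    -1.   ] q6 1.84 w 51.8 F [-0.1  0.   0.7]
 TURN 0.001 then SHIFT mm [-2.1 84.1  4.9] dist 5.0
```

Emit:
arm_command([
  [-0.002, 0.02, 0.005, 0],
  [0, 0.02, 0, 0],
  [0, 0.02, 0, 0],
  [0, 0.012, 0, 0],
  [0, 0.008, 0, 0],
  [0, 0.004, 0, 0],
  [0, 0, 0, 0],
  [0, 0, 0, 0],
])

```text
time: 12.4
tool_pos: [0.5858, 0.0728, 0.062]
tcp_rot: [-1.11, 1.349, -1.351]
wrist_force: [1.0, -0.4, 0.3]
width: 0.61
```

```bash
python3 - <<'E'
from h import *
plan((*pt(B,BY,FR[5]),60),BY+90)
E
```

```text
t 12.4 pos [585.8  72.8  62. ] toolx -101.1 tooly [ 0.001  0.    -1.   ] q6 1.85 w 52.1 F [ 1.  -0.4  0.3]
 TURN -0.0 then SHIFT mm [-0.7  2.  -1.8] dist 2.0
```

Emit:
arm_command([
  [0, 0.0015, -0.001, 0],
  [0, 0, 0, 0],
  [0, 0, 0, 0],
  [0, 0, 0, 0],
  [0, 0, 0, 0],
  [0, -0.006, 0, 0],
  [0, -0.01, 0, 0],
  [0, -0.015, 0, 0],
  [0, -0.02, 0, 0],
  [0, -0.02, 0, 0],
  [0, -0.02, 0, 0],
  [0, 0, 0, 0],
  [0, 0, 0, 0],
], fingers=0.02)

```text
time: 14.02
tool_pos: [0.5839, 0.073, 0.1506]
tcp_rot: [-1.112, 1.35, -1.35]
wrist_force: [0.1, 0.5, -0.6]
width: 0.385
```

```bash
python3 - <<'E'
from h import *
plan((*pt(T,TY,(45,36)),150),TY+90)
s=Cam("side"); s.crop(220,120,340,260,4,"pics/a5s.png")
E
```

```text
t 14.03 pos [583.9  73.  150.6] toolx -101.1 tooly [-0. -0. -1.] q6 1.85 w 32.9 F [ 0.1  0.5 -0.6]
 TURN -0.376 then SHIFT mm [-289.9    0.6  -46.1] dist 294.0
```

View pics/a5s.png

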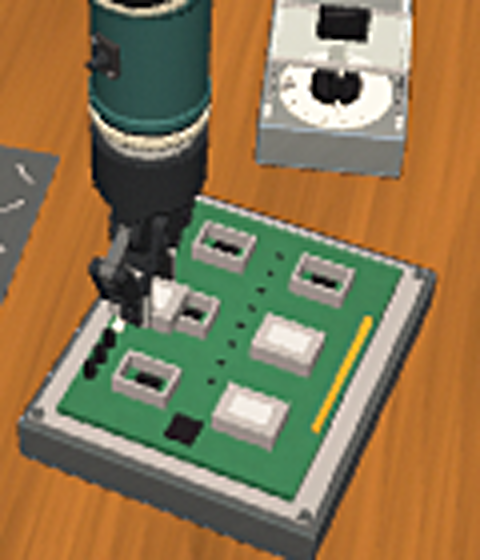

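Lid5 is held and frame 5 is bare at crop (147,375). Carrying it to the tray.

Emit:
arm_command([
  [0, 0, 0, -0.125],
  [0, 0, 0, -0.125],
  [0, 0, 0, -0.126],
  [-0.0414, 0, -0.0066, 0],
  [-0.0414, 0, -0.0066, 0],
  [-0.0414, 0, -0.0066, 0],
  [-0.0414, 0, -0.0066, 0],
  [-0.0414, 0, -0.0066, 0],
  [-0.0414, 0, -0.0066, 0],
  [-0.0415, 0, -0.0066, 0],
  [0, 0, 0, 0],
  [0, 0.025, 0, 0],
  [0, 0.025, 0, 0],
  [0, 0.025, 0, 0],
  [0, 0.025, 0, 0],
  [0, 0.018, 0, 0],
  [0, 0, 0, 0],
  [0, 0, 0, 0],
])

```text
time: 16.32
tool_pos: [0.4867, 0.3498, 0.0334]
tcp_rot: [-1.289, 1.073, -1.074]
wrist_force: [-0.5, 0.4, -0.2]
width: 0.385
```

```bash
python3 - <<'E'
from h import *
plan((*pt(T,TY,(45,36)),11),TY+90)
s=Cam("side"); s.crop(230,230,340,345,5,"pics/a6s.png")
E
```

```text
t 16.32 pos [486.7 349.8  33.4] toolx -79.5 tooly [ 0.001  0.    -1.   ] q6 1.97 w 32.9 F [-0.5  0.4 -0.2]
 TURN -0.001 then SHIFT mm [-0.  22.4 -1. ] dist 1.0
```

View pics/a6s.png

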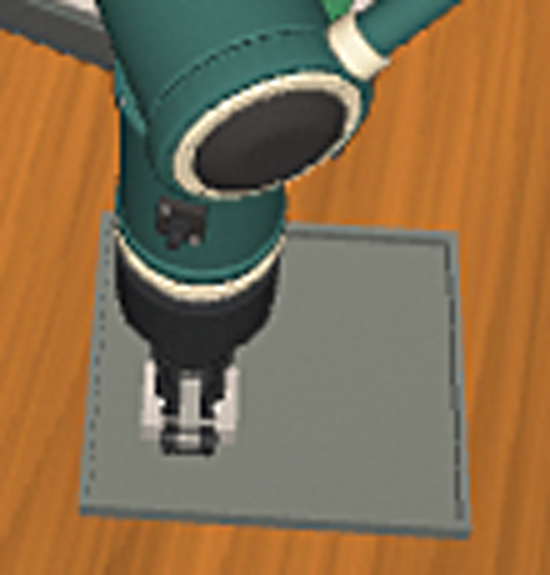

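Emit:
arm_command([
  [0, 0.01, 0, 0],
  [0, 0.006, 0, 0],
  [0, 0.004, 0, 0],
  [0, 0.002, 0, 0],
  [0, 0, 0, 0],
  [0, 0, 0, 0],
])

```text
time: 17.12
tool_pos: [0.4862, 0.3498, 0.0109]
tcp_rot: [-1.29, 1.073, -1.073]
wrist_force: [0.7, -0.6, -0.4]
width: 0.388
```

Emit:
arm_command([
  [0, 0, 0, 0],
  [0, 0, 0, 0],
  [0, 0, 0, 0],
  [0, -0.005, 0, 0],
  [0, -0.015, 0, 0],
  [0, -0.03, 0, 0],
  [0, -0.05, 0, 0],
  [0, -0.04, 0, 0],
  [0, 0, 0, 0],
  [0, 0, 0, 0],
], fingers=0.046)

```text
time: 18.38
tool_pos: [0.4859, 0.3496, 0.1512]
tcp_rot: [-1.29, 1.073, -1.073]
wrist_force: [-0.1, -0.8, 0.2]
width: 0.535
```

```bash
python3 - <<'E'
from h import *
plan((*pt(B,BY,FR[2]),150),BY+90)
s=Cam("side"); s.crop(230,200,340,345,4,"pics/a7s.png")
t=Cam("top");lids(t,(180,160,315,285)); t.crop(85,150,330,305,3,"pics/a7t.png")
E
```

```text
t 18.38 pos [485.9 349.6 151.2] toolx -79.5 tooly [ 0.  0. -1.] q6 1.97 w 45.7 F [-0.1 -0.8  0.2]
 TURN 0.376 then SHIFT mm [251.7   1.1  65.3] dist 260.0
lab [248.9 189.3] 52 [611.7   2.3  72. ] [611.7   2.3  46.3   6.5  79.1]
lab [212.9 233.1] 97 [501.3  90.   72. ] [501.5  90.   18.9  30.8  79.9]
lab [242.3 239.1] 97 [487.1  17.4  72. ] [486.9  17.5  19.1  30.3  76.6]
```

View pics/a7s.png

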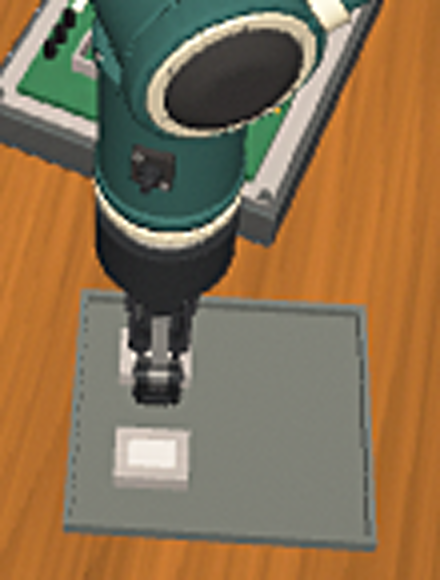

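View pics/a7t.png

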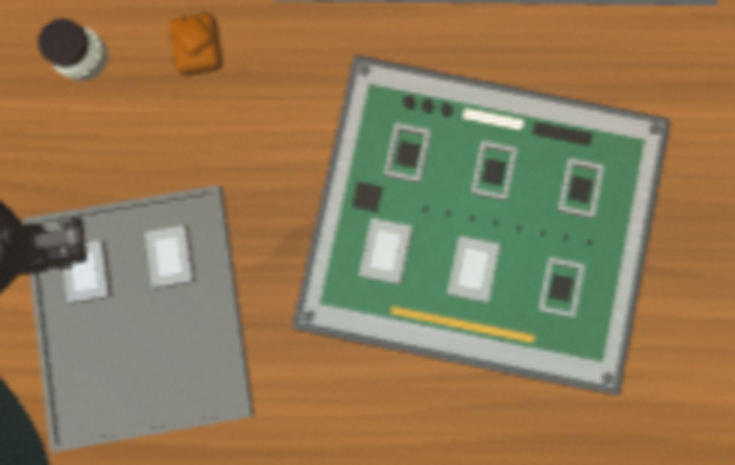

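Two lids lie flat in the tray, and lids 2 and 1 are still in place at crop px (385,250) and (473,268). Next is lid2.

Emit:
arm_command([
  [0, 0, 0, 0.125],
  [0, 0, 0, 0.125],
  [0, 0, 0, 0.126],
  [0.042, 0, 0.0109, 0],
  [0.042, 0, 0.0109, 0],
  [0.042, 0, 0.0109, 0],
  [0.042, 0, 0.0109, 0],
  [0.042, 0, 0.0109, 0],
  [0.042, 0, 0.0109, 0],
  [0, 0, 0, 0],
  [0, 0, 0, 0],
  [0, 0, 0, 0],
], fingers=0.052)

```text
time: 19.98
tool_pos: [0.5014, 0.0907, 0.1502]
tcp_rot: [-1.113, 1.35, -1.349]
wrist_force: [-0.6, 0.1, 0.1]
width: 0.608
```

```bash
python3 - <<'E'
from h import *
plan((*pt(B,BY,FR[2]),60),BY+90)
E
```

```text
t 19.98 pos [501.4  90.7 150.2] toolx -101.0 tooly [-0.001  0.    -1.   ] q6 1.89 w 51.9 F [-0.6  0.1  0.1]
 TURN 0.001 then SHIFT mm [ 0.6 90.2  0.5] dist 1.0
```

Emit:
arm_command([
  [0, 0.02, 0, 0],
  [0, 0.02, 0, 0],
  [0, 0.02, 0, 0],
  [0, 0.014, 0, 0],
  [0, 0.01, 0, 0],
  [0, 0.004, 0, 0],
  [0, 0, 0, 0],
  [0, 0, 0, 0],
])

```text
time: 20.98
tool_pos: [0.5025, 0.0898, 0.0635]
tcp_rot: [-1.11, 1.349, -1.351]
wrist_force: [-0.1, -0.2, 0.1]
width: 0.609
```

Emit:
arm_command([
  [0, 0.001, 0, 0],
  [0, 0, 0, 0],
  [0, 0, 0, 0],
  [0, 0, 0, 0],
  [0, 0, 0, 0],
  [0, -0.006, 0, 0],
  [0, -0.01, 0, 0],
  [0, -0.015, 0, 0],
  [0, -0.02, 0, 0],
  [0, -0.02, 0, 0],
  [0, -0.02, 0, 0],
  [0, 0, 0, 0],
  [0, 0, 0, 0],
], fingers=0.02)

```text
time: 22.6
tool_pos: [0.5015, 0.0898, 0.1526]
tcp_rot: [-1.112, 1.35, -1.35]
wrist_force: [-0.1, 0.5, 0.6]
width: 0.384
```

```bash
python3 - <<'E'
from h import *
plan((*pt(T,TY,(-45,36)),150),TY+90)
s=Cam("side"); s.crop(220,120,340,260,4,"pics/a8s.png")
E
```

```text
t 22.6 pos [501.5  89.8 152.6] toolx -101.1 tooly [-0. -0. -1.] q6 1.89 w 32.8 F [-0.1  0.5  0.6]
 TURN -0.376 then SHIFT mm [-258.3    2.6  -58.2] dist 265.0
```

View pics/a8s.png

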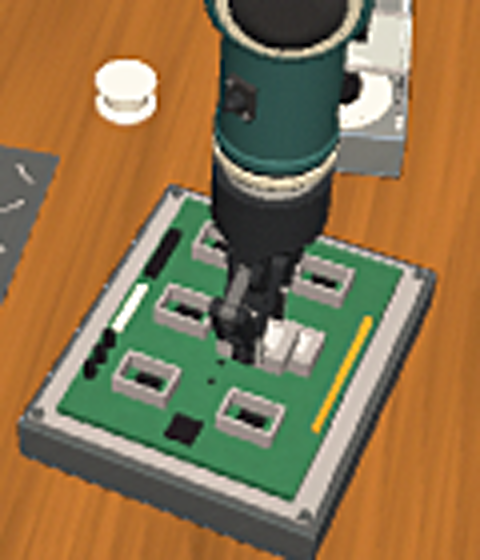

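Lid2 is held and frame 2 is bare at crop (250,415). Carrying it over.

Emit:
arm_command([
  [0, 0, 0, -0.125],
  [0, 0, 0, -0.125],
  [0, 0, 0, -0.126],
  [-0.043, 0, -0.0097, 0],
  [-0.043, 0, -0.0097, 0],
  [-0.043, 0, -0.0097, 0],
  [-0.043, 0, -0.0097, 0],
  [-0.043, 0, -0.0097, 0],
  [-0.043, 0, -0.0097, 0],
  [0, 0, 0, 0],
  [0, 0.025, 0, 0],
  [0, 0.025, 0, 0],
  [0, 0.025, 0, 0],
  [0, 0.025, 0, 0],
  [0, 0.018, 0, 0],
  [0, 0, 0, 0],
  [0, 0, 0, 0],
])

```text
time: 24.78
tool_pos: [0.3983, 0.3331, 0.0353]
tcp_rot: [-1.289, 1.073, -1.074]
wrist_force: [0.9, 0.1, -0.6]
width: 0.384
```

```bash
python3 - <<'E'
from h import *
plan((*pt(T,TY,(-45,36)),12.5),TY+90)
s=Cam("side"); s.crop(230,230,340,345,5,"pics/a9s.png")
E
```

```text
t 24.77 pos [398.3 333.1  35.3] toolx -79.5 tooly [ 0.001  0.    -1.   ] q6 2.04 w 32.8 F [ 0.9  0.1 -0.6]
 TURN -0.001 then SHIFT mm [-0.3 22.8 -1.1] dist 1.0
```

View pics/a9s.png

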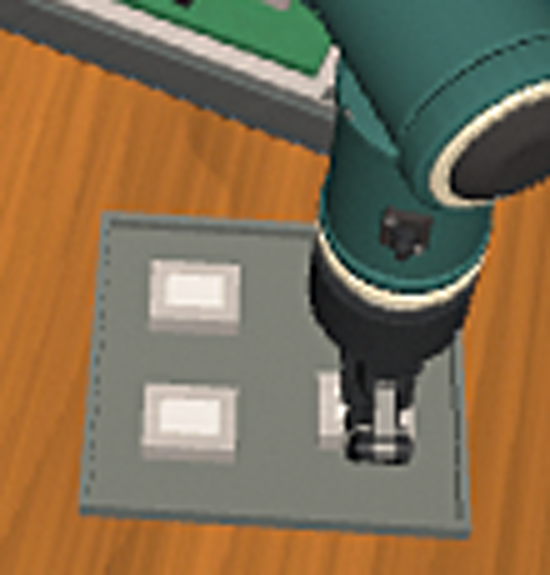

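Lid2 is at crop (365,410), clear of the walls and the other two lids.

Emit:
arm_command([
  [0, 0.01, 0, 0],
  [0, 0.006, 0, 0],
  [0, 0.004, 0, 0],
  [0, 0.002, 0, 0],
  [0, 0, 0, 0],
  [0, 0, 0, 0],
])

```text
time: 25.58
tool_pos: [0.3979, 0.333, 0.0129]
tcp_rot: [-1.29, 1.073, -1.074]
wrist_force: [-0.7, -0.2, 0.1]
width: 0.384
```

Emit:
arm_command([
  [0, 0, 0, 0],
  [0, 0, 0, 0],
  [0, 0, 0, 0],
  [0, -0.005, 0, 0],
  [0, -0.015, 0, 0],
  [0, -0.03, 0, 0],
  [0, -0.05, 0, 0],
  [0, -0.04, 0, 0],
  [0, 0, 0, 0],
  [0, 0, 0, 0],
], fingers=0.046)

```text
time: 26.82
tool_pos: [0.3976, 0.3328, 0.1532]
tcp_rot: [-1.29, 1.073, -1.074]
wrist_force: [0.3, 0.1, 0.2]
width: 0.538
```

```bash
python3 - <<'E'
from h import *
plan((*pt(B,BY,FR[1]),150),BY+90)
s=Cam("side"); s.crop(230,160,340,345,3,"pics/a10s.png")
t=Cam("top");lids(t,(180,160,315,285)); t.crop(85,150,330,305,3,"pics/a10t.png")
E
```

```text
t 26.82 pos [397.6 332.8 153.2] toolx -79.5 tooly [ 0.  0. -1.] q6 2.04 w 46.0 F [0.3 0.1 0.2]
 TURN 0.376 then SHIFT mm [292.4   3.1 148.7] dist 328.0
lab [248.9 189.3] 52 [611.7   2.3  72. ] [611.7   2.3  46.3   6.5  79.1]
lab [242.3 239.1] 97 [487.1  17.4  72. ] [486.9  17.5  19.1  30.3  76.6]
```

View pics/a10s.png

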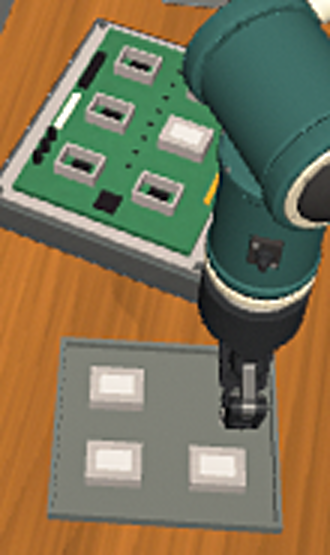

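View pics/a10t.png

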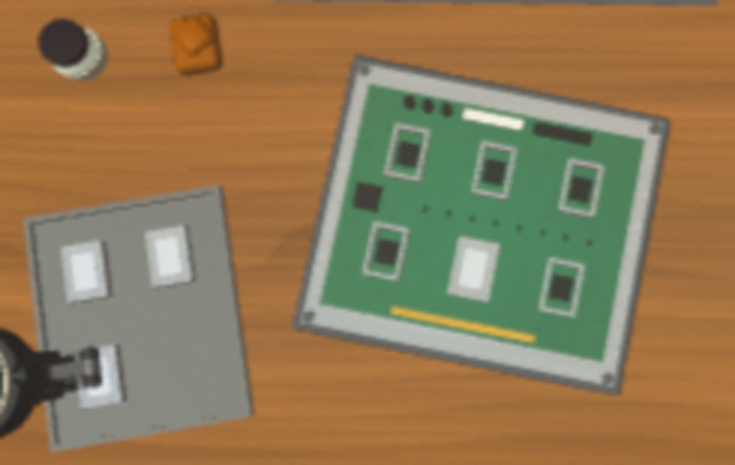

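Three lids lie flat in the tray, and lid1 is still in place at crop (473,268).

Emit:
arm_command([
  [0, 0, 0, 0.125],
  [0, 0, 0, 0.125],
  [0, 0, 0, 0.126],
  [0.0418, 0, 0.0212, 0],
  [0.0418, 0, 0.0212, 0],
  [0.0418, 0, 0.0212, 0],
  [0.0418, 0, 0.0212, 0],
  [0.0418, 0, 0.0212, 0],
  [0.0418, 0, 0.0212, 0],
  [0.0418, 0, 0.0212, 0],
  [0, 0, 0, 0],
  [0, 0, 0, 0],
  [0, 0, 0, 0],
], fingers=0.052)

```text
time: 28.55
tool_pos: [0.4864, 0.0183, 0.1521]
tcp_rot: [-1.113, 1.35, -1.348]
wrist_force: [0.1, -0.7, -0.0]
width: 0.609
```

```bash
python3 - <<'E'
from h import *
plan((*pt(B,BY,FR[1]),60.5),BY+90)
s=Cam("side"); s.crop(220,120,340,260,4,"pics/a11s.png")
E
```

```text
t 28.55 pos [486.4  18.3 152.1] toolx -101.0 tooly [-0.002  0.    -1.   ] q6 1.75 w 52.0 F [ 0.1 -0.7 -0. ]
 TURN 0.001 then SHIFT mm [ 0.7 91.6  1.4] dist 2.0
```

View pics/a11s.png

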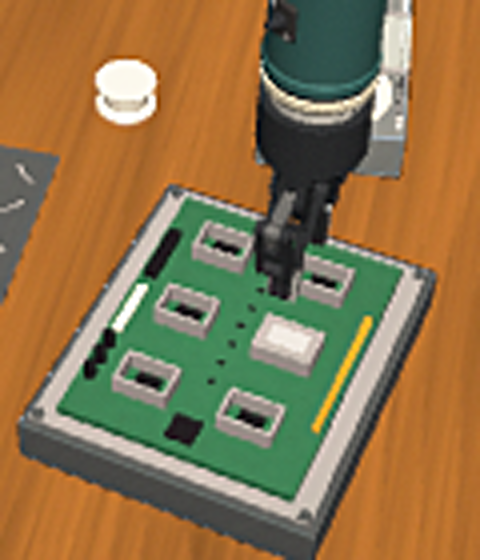

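Lid1 is on its frame at crop (287,343) with the jaws lined up above it.

Emit:
arm_command([
  [0.0007, 0.02, 0.0014, 0],
  [0, 0.02, 0, 0],
  [0, 0.02, 0, 0],
  [0, 0.016, 0, 0],
  [0, 0.01, 0, 0],
  [0, 0.005, 0, 0],
  [0, 0, 0, 0],
  [0, 0, 0, 0],
])

```text
time: 29.6
tool_pos: [0.489, 0.0163, 0.0624]
tcp_rot: [-1.111, 1.349, -1.351]
wrist_force: [0.8, -0.2, -0.3]
width: 0.61
```

Emit:
arm_command([
  [0, 0.0005, 0, 0],
  [0, 0, 0, 0],
  [0, 0, 0, 0],
  [0, 0, 0, 0],
  [0, 0, 0, 0],
  [0, -0.006, 0, 0],
  [0, -0.01, 0, 0],
  [0, -0.015, 0, 0],
  [0, -0.02, 0, 0],
  [0, -0.02, 0, 0],
  [0, -0.02, 0, 0],
  [0, 0, 0, 0],
  [0, 0, 0, 0],
], fingers=0.02)

```text
time: 31.22
tool_pos: [0.488, 0.0163, 0.1521]
tcp_rot: [-1.112, 1.35, -1.35]
wrist_force: [0.4, 0.4, -0.9]
width: 0.392
```

```bash
python3 - <<'E'
from h import *
plan((*pt(T,TY,(-45,-36)),150),TY+90)
s=Cam("side"); s.crop(220,120,340,345,3,"pics/a12s.png")
E
```

```text
t 31.23 pos [488.   16.3 152.1] toolx -101.1 tooly [-0.  0. -1.] q6 1.75 w 33.5 F [ 0.4  0.4 -0.9]
 TURN -0.376 then SHIFT mm [-256.1    2.1  -31.5] dist 258.0
```

View pics/a12s.png

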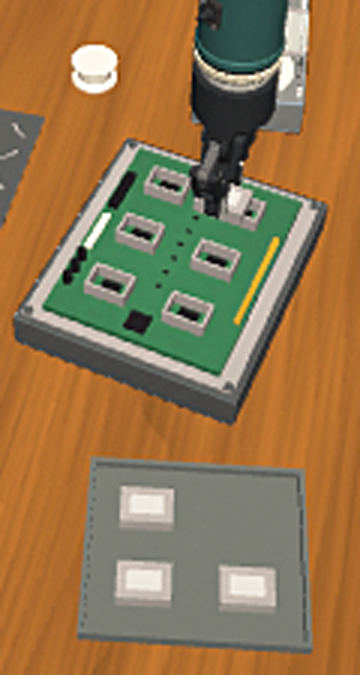

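Every frame is bare now and lid1 is in the jaws. The free corner of the tray is at crop (250,510).

Emit:
arm_command([
  [0, 0, 0, -0.125],
  [0, 0, 0, -0.125],
  [0, 0, 0, -0.126],
  [-0.0427, 0, -0.0052, 0],
  [-0.0427, 0, -0.0052, 0],
  [-0.0427, 0, -0.0052, 0],
  [-0.0427, 0, -0.0052, 0],
  [-0.0427, 0, -0.0052, 0],
  [-0.0427, 0, -0.0052, 0],
  [0, 0, 0, 0],
  [0, 0, 0, 0],
  [0, 0.025, 0, 0],
  [0, 0.025, 0, 0],
  [0, 0.025, 0, 0],
  [0, 0.025, 0, 0],
  [0, 0.018, 0, 0],
  [0, 0, 0, 0],
  [0, 0, 0, 0],
])

```text
time: 33.52
tool_pos: [0.4118, 0.262, 0.0348]
tcp_rot: [-1.289, 1.074, -1.075]
wrist_force: [-0.2, 0.5, 0.9]
width: 0.381
```

```bash
python3 - <<'E'
from h import *
plan((*pt(T,TY,(-45,-36)),12),TY+90)
s=Cam("side"); s.crop(230,230,340,345,5,"pics/a13s.png")
E
```

```text
t 33.52 pos [411.8 262.   34.8] toolx -79.6 tooly [ 0.  0. -1.] q6 1.91 w 32.5 F [-0.2  0.5  0.9]
 TURN -0.002 then SHIFT mm [-0.6 22.8 -1.4] dist 2.0
```

View pics/a13s.png

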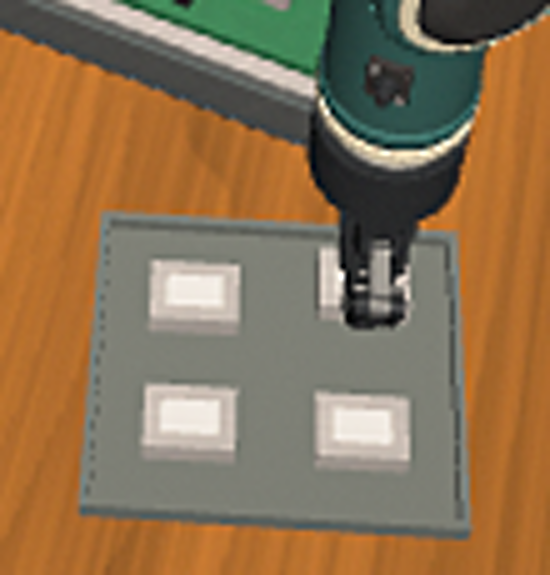

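The fourth lid is over its free spot at crop (362,285).

Emit:
arm_command([
  [0, 0.01, 0, 0],
  [0, 0.006, 0, 0],
  [0, 0.004, 0, 0],
  [0, 0.002, 0, 0],
  [0, 0, 0, 0],
  [0, 0, 0, 0],
])

```text
time: 34.33
tool_pos: [0.4113, 0.2627, 0.0124]
tcp_rot: [-1.29, 1.073, -1.073]
wrist_force: [0.3, 0.1, -1.0]
width: 0.383
```

Emit:
arm_command([
  [0, 0, 0, 0],
  [0, 0, 0, 0],
  [0, 0, 0, 0],
  [0, -0.005, 0, 0],
  [0, -0.015, 0, 0],
  [0, -0.03, 0, 0],
  [0, -0.05, 0, 0],
  [0, -0.05, 0, 0],
  [0, -0.05, 0, 0],
  [0, 0, 0, 0],
  [0, 0, 0, 0],
], fingers=0.046)

```text
time: 35.7
tool_pos: [0.4111, 0.2625, 0.213]
tcp_rot: [-1.289, 1.073, -1.074]
wrist_force: [0.1, 0.2, -0.4]
width: 0.54
```

```bash
python3 - <<'E'
from h import *
t=Cam("top"); s=Cam("side")
s.crop(230,160,340,345,3,"pics/a14s.png")
hsv=cv2.cvtColor(t.im,cv2.COLOR_RGB2HSV).astype(int); roim=np.zeros(hsv.shape[:2],bool)
x0,y0,x1,y1=335,195,445,270; roim[y0:y1,x0:x1]=1
m=(hsv[...,1]<60)&roim
cs,_=cv2.findContours(m.astype(np.uint8),cv2.RETR_EXTERNAL,cv2.CHAIN_APPROX_NONE); c=max(cs,key=cv2.contourArea)
ap=cv2.approxPolyDP(c,3,True)[:,0]; print(ap.tolist(),(t.plane(ap.astype(float),.05)*1000).round(0).tolist())
# handle side
hs=cv2.cvtColor(s.im,cv2.COLOR_RGB2HSV).astype(int); r=np.zeros(hs.shape[:2],bool); r[100:165,280:330]=1
for cc,st,mm in comp((hs[...,2]<80)&r,10): print("dark side",cc.round(1),st)
plan((500,-298.5,240),6+90)
E
```

```text
[[432, 205], [341, 213], [338, 217], [344, 262], [438, 254]] [[579.0, -467.0, 50.0], [557.0, -232.0, 50.0], [546.0, -225.0, 50.0], [434.0, -237.0, 50.0], [455.0, -475.0, 50.0]]
dark side [299.6 112.5] [297 111   7   4  20]
dark side [307.2 143.1] [295 117  26  48 411]
t 35.8 pos [410.1 262.  211. ] toolx -79.5 tooly [-0.002 -0.001 -1.   ] q6 1.91 w 45.9 F [-0.2  0.4 -0.2]
 TURN 0.078 then SHIFT mm [566.8 -28.5  30.7] dist 568.0
```

View pics/a14s.png

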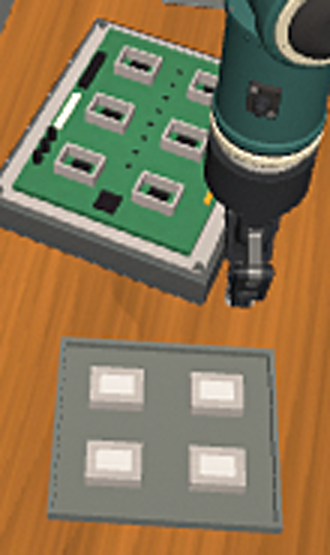

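All four lids lie flat and separate in the tray, at crop (117,384), (217,392), (114,462) and (217,466). Now to the guard handle: jaws closing along regulator y, yaw about 5.5°.

Emit:
arm_command([
  [0, 0, 0, 0.086],
  [0.0472, -0.0025, 0.0025, 0],
  [0.0472, -0.0025, 0.0025, 0],
  [0.0472, -0.0025, 0.0025, 0],
  [0.0472, -0.0025, 0.0025, 0],
  [0.0472, -0.0025, 0.0025, 0],
  [0.0472, -0.0025, 0.0025, 0],
  [0.0472, -0.0025, 0.0025, 0],
  [0.0472, -0.0025, 0.0025, 0],
  [0.0472, -0.0025, 0.0025, 0],
  [0.0472, 0, 0.0025, 0],
  [0.0472, 0, 0.0025, 0],
  [0.0472, 0, 0.0025, 0],
  [0, 0, 0, 0],
  [0, 0, 0, 0],
  [0, 0, 0, 0],
], fingers=0.05)

```text
time: 37.8
tool_pos: [0.4953, -0.2969, 0.234]
tcp_rot: [-1.254, 1.138, -1.135]
wrist_force: [0.2, 0.4, 0.2]
width: 0.584
```

```bash
python3 - <<'E'
from h import *
plan((500.5,-299,111),5.5+90)
t=Cam("top"); t.crop(335,195,445,270,5,"pics/c1.png"); 
s=Cam("side"); s.crop(275,60,345,170,5,"pics/c1s.png",s.proj([[.5005,-.2995,.132],[.4992,-.287,.05],[.4992+.0175,-.287+.0017,.05]]))
E
```

```text
t 37.8 pos [ 495.3 -296.9  234. ] toolx -84.4 tooly [-0.001  0.001 -1.   ] q6 0.89 w 49.9 F [0.2 0.4 0.2]
 TURN 0.002 then SHIFT mm [  2.8 123.    5.1] dist 6.0
```

View pics/c1s.png

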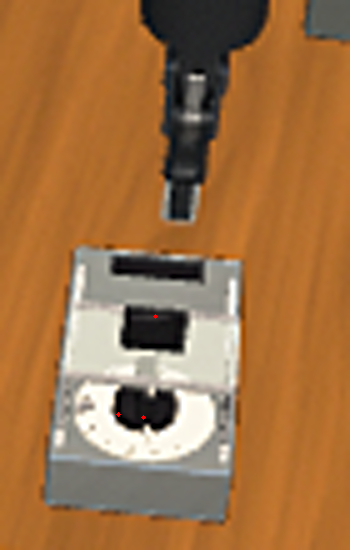

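The predicted handle-top dot at crop (155,316) lands on the black bar, so the two views agree. Descending onto the handle.

Emit:
arm_command([
  [0.0028, 0.025, 0.005, 0],
  [0, 0.025, 0, 0],
  [0, 0.025, 0, 0],
  [0, 0.02, 0, 0],
  [0, 0.013, 0, 0],
  [0, 0.009, 0, 0],
  [0, 0.004, 0, 0],
  [0, 0, 0, 0],
  [0, 0, 0, 0],
])

```text
time: 39.02
tool_pos: [0.5015, -0.301, 0.1145]
tcp_rot: [-1.253, 1.137, -1.139]
wrist_force: [-0.7, 0.2, 0.1]
width: 0.586
```

Emit:
arm_command([
  [0, 0, 0, 0],
  [0, 0, 0, 0],
  [0, 0, 0, 0],
  [0, 0, 0, 0],
  [0, 0, 0, 0],
], fingers=0.0)

```text
time: 39.65
tool_pos: [0.5013, -0.301, 0.1144]
tcp_rot: [-1.254, 1.137, -1.138]
wrist_force: [-1.4, -0.7, 4.5]
width: 0.127
```

```bash
python3 - <<'E'
from h import *
s=sensors.read_state(); R=Ro.from_rotvec(s["tcp_rot"]).as_matrix(); print(R[:,0],R[:,2],s["width"]*85.4)
p=s["tool_pos"]*1000; y=np.radians(5.5); plan(p-100*np.array([-np.sin(y),np.cos(y),0]))
c=Cam("side"); c.crop(275,60,345,170,5,"pics/c2s.png")
E
```

```text
[ 9.69089479e-02 -9.95292839e-01  9.05310716e-04] [9.95293079e-01 9.69094253e-02 4.99209284e-04] 10.876215480970325
t 39.65 pos [ 501.3 -301.   114.4] toolx -84.4 tooly [ 0.001 -0.001 -1.   ] q6 0.89 w 10.9 F [-1.4 -0.7  4.5]
 TURN -0.0 then SHIFT mm [100.    0.1  -0.1] dist 100.0
```

View pics/c2s.png

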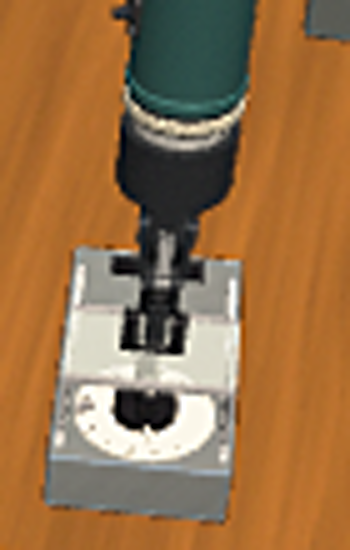

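The handle is gripped (10.9 mm opening). Drawing the guard back along tool +x.

Emit:
arm_command([
  [0.005, 0, 0, 0],
  [0.01, 0, 0, 0],
  [0.012, 0, 0, 0],
  [0.012, 0, 0, 0],
  [0.012, 0, 0, 0],
  [0.012, 0, 0, 0],
  [0.012, 0, 0, 0],
  [0.01, 0, 0, 0],
  [0.008, 0, 0, 0],
  [0.005, 0, 0, 0],
  [0.002, 0, 0, 0],
  [0, 0, 0, 0],
  [0, 0, 0, 0],
])

```text
time: 41.32
tool_pos: [0.5107, -0.3923, 0.1143]
tcp_rot: [-1.244, 1.146, -1.127]
wrist_force: [-1.5, 23.1, 15.4]
width: 0.128
```

```bash
python3 - <<'E'
from h import *
plan((510.5,-400,114))
c=Cam("side"); c.crop(275,60,345,170,5,"pics/c3s.png"); t=Cam("top"); t.crop(335,195,445,270,6,"pics/c3t.png")
E
```

```text
t 41.33 pos [ 510.7 -392.3  114.3] toolx -84.5 tooly [-0.002  0.014 -1.   ] q6 0.77 w 10.9 F [-1.5 23.1 15.4]
 TURN -0.0 then SHIFT mm [ 7.6  0.2 -1. ] dist 8.0
```

View pics/c3s.png

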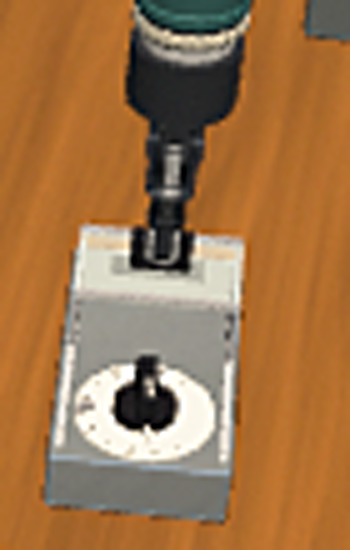

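View pics/c3t.png

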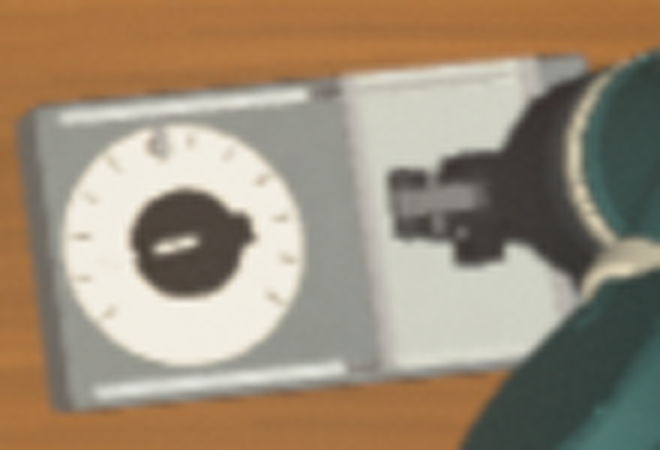

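The guard reached its stop (23 N on the wrist) and the dial is uncovered. The steel clip shows at top-crop (160,145). Easing off, releasing and rising.

Emit:
arm_command([
  [-0.003, 0, 0, 0],
  [-0.003, 0, 0, 0],
  [0, 0, 0, 0],
])

```text
time: 41.8
tool_pos: [0.5107, -0.3921, 0.1143]
tcp_rot: [-1.251, 1.138, -1.136]
wrist_force: [0.4, 5.8, 7.0]
width: 0.127
```

Emit:
arm_command([
  [0, 0, 0, 0],
  [0, 0, 0, 0],
  [0, 0, 0, 0],
  [0, -0.02, 0, 0],
  [0, -0.03, 0, 0],
  [0, -0.04, 0, 0],
  [0, -0.04, 0, 0],
  [0, 0, 0, 0],
  [0.05, 0, -0.04, 0],
  [0.05, 0, -0.04, 0],
  [0.05, 0, -0.04, 0],
  [0, 0, 0, 0],
], fingers=0.05)

```text
time: 43.3
tool_pos: [0.4042, -0.5546, 0.2433]
tcp_rot: [-1.252, 1.143, -1.141]
wrist_force: [0.4, 0.6, -0.3]
width: 0.582
```

```bash
python3 - <<'E'
from h import *
plan((499,-287,160))
c=Cam("side"); c.crop(280,95,335,170,8,"pics/c4s.png"); t=Cam("top"); t.crop(335,205,395,265,10,"pics/c4t.png")
t.crop(335,195,445,270,6,"pics/c4w.png")
E
```

```text
t 43.3 pos [ 404.2 -554.6  243.3] toolx -84.8 tooly [-0.001 -0.    -1.   ] q6 0.5 w 49.7 F [ 0.4  0.6 -0.3]
 TURN -0.0 then SHIFT mm [-257.9   83.1  118.9] dist 284.0
```

View pics/c4s.png

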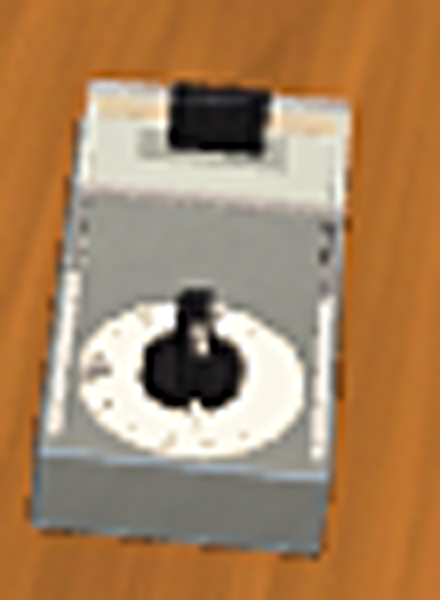

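View pics/c4t.png

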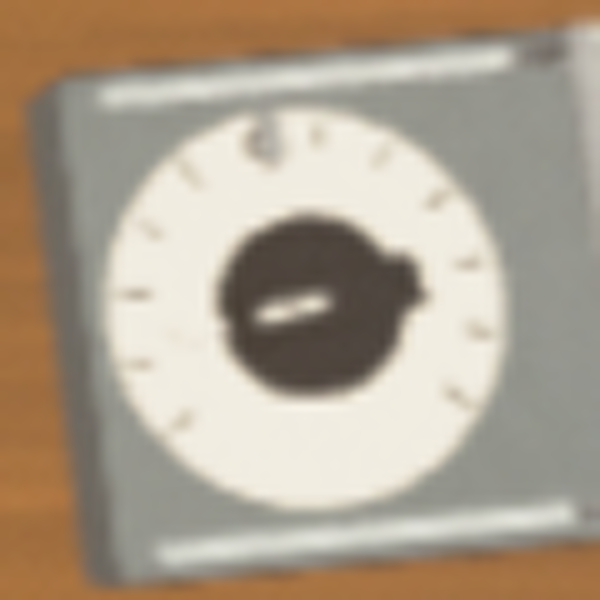

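View pics/c4w.png

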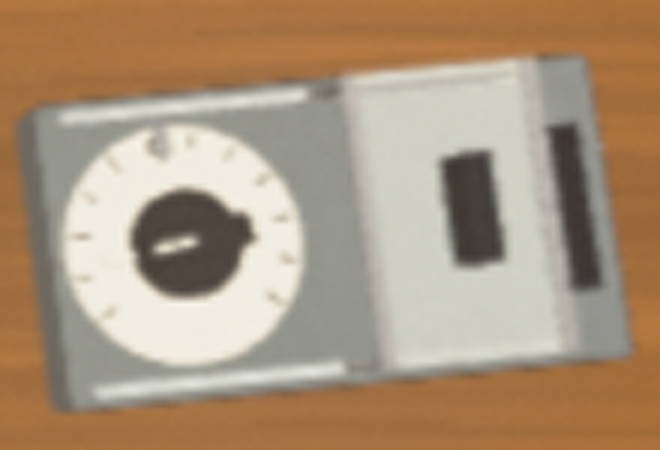

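```bash
cat >> h.py <<'E'
def dial(c,roi,z=.0515):
    hsv=cv2.cvtColor(c.im,cv2.COLOR_RGB2HSV).astype(int); r=np.zeros(hsv.shape[:2],bool); x0,y0,x1,y1=roi; r[y0:y1,x0:x1]=1
    m=(c.im[...,0].astype(int)-c.im[...,2]>6)&(hsv[...,1]<60)&(hsv[...,2]>180)&r
    m=max(comp(m,50),key=lambda q:q[1][4])[2]
    cs,_=cv2.findContours(m.astype(np.uint8),cv2.RETR_EXTERNAL,cv2.CHAIN_APPROX_NONE); q=max(cs,key=cv2.contourArea)[:,0].astype(float)
    P=c.plane(q,z)[:,:2]*1000; h=cv2.convexHull(P.astype(np.float32)); (x,y),rad=cv2.minEnclosingCircle(h); e=cv2.fitEllipse(h)
    return (x,y,rad),e,q.mean(0)
E
python3 - <<'E'
from h import *
t=Cam("top"); s=Cam("side")
print(dial(t,(335,205,395,265))); print(dial(s,(280,125,330,160)))
t.crop(355,208,372,226,32,"pics/m1.png"); s.crop(286,134,302,150,32,"pics/m1s.png")
pc=np.array([[258,315],[330,303],[225,325],[410,280],[272,165],[265,145]])
uv=np.c_[335+(pc[:,0]+.5)/10-.5,205+(pc[:,1]+.5)/10-.5]
for u,z in zip(uv,(.085,.085,.061,.085,.0515,.0515)): print((t.plane(u,z)[0]*1000).round(1))
E
```

```text
((500.3535461425781, -291.794189453125, 51.26881408691406), ((500.5182800292969, -291.7070007324219), (100.03202819824219, 101.97660827636719), 2.2069613933563232), array([364.77966102, 234.59322034]))
((499.1683349609375, -291.01861572265625, 51.598670959472656), ((499.03131103515625, -291.36700439453125), (99.21240997314453, 102.05450439453125), 3.9633607864379883), array([303.46226415, 142.83018868]))
[ 496.2 -271.8   85. ]
[ 499.3 -289.6   85. ]
[ 495.3 -269.2   61. ]
[ 505.1 -309.5   85. ]
[ 536.4 -284.5   51.5]
[ 541.5 -282.8   51.5]
```

View pics/m1.png

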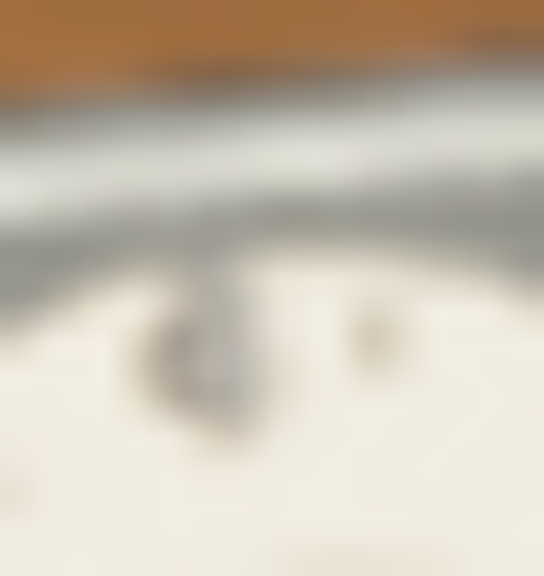

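View pics/m1s.png

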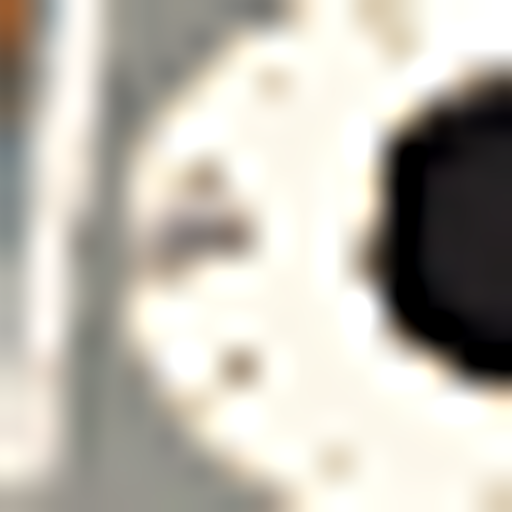

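```bash
python3 - <<'E'
from h import *
t=Cam("top"); s=Cam("side")
a=np.array([361.7,220.9]); b=np.array([293.2,140.9])
for z in(.0515,.056,.061,.065,.07): print(z,(t.plane(a,z)[0]*1000).round(1),(s.plane(b,z)[0]*1000).round(1))
hsvm=(t.im.max(2)<110); 
r=np.zeros(hsvm.shape,bool); r[222:250,354:380]=1
for cc,st,m in comp(hsvm&r,50): print(cc,(t.plane(cc,.061)[0]*1000).round(1))
for z in(.061,): print(t.proj([[.5,-.2913,z],[.4998,-.2915,.0515]]), t.proj([.5+.035*np.cos(np.radians(101)),-.2913+.035*np.sin(np.radians(101)),.063]),s.proj([.5+.035*np.cos(np.radians(101)),-.2913+.035*np.sin(np.radians(101)),.063]))
t.crop(350,225,385,245,20,"pics/m2.png"); s.crop(290,130,320,160,20,"pics/m2s.png")
E
```

```text
0.0515 [ 536.8 -284.3   51.5] [ 535.2 -287.5   51.5]
0.056 [ 536.4 -283.2   56. ] [ 534.6 -282.5   56. ]
0.061 [ 535.9 -282.    61. ] [ 534. -277.   61.]
0.065 [ 535.5 -281.1   65. ] [ 533.5 -272.5   65. ]
0.07 [ 535.  -279.8   70. ] [ 532.8 -267.    70. ]
[366.21076233 234.92825112] [ 500.8 -292.3   61. ]
[[365.81465564 235.23156683]
 [364.96352032 235.56628002]] [[352.37078057 237.74113604]] [[303.71039043 146.18706613]]
```

View pics/m2.png

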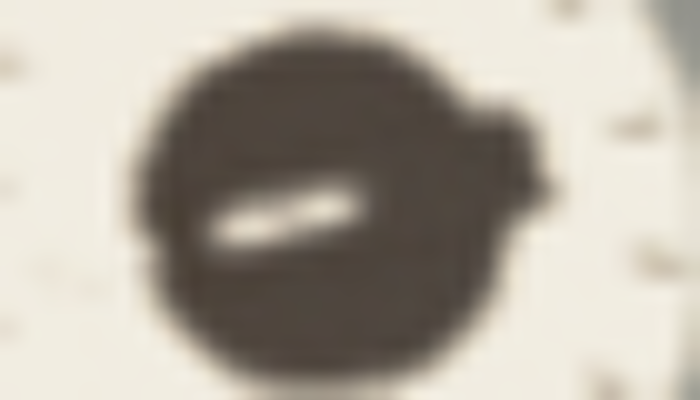

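View pics/m2s.png

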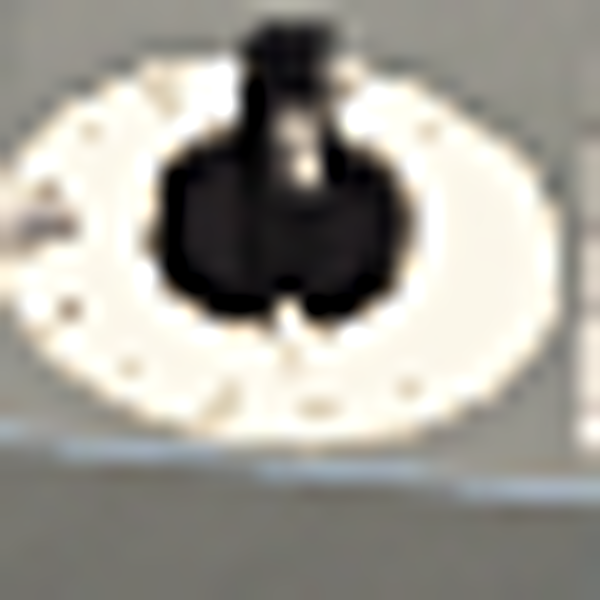

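```bash
python3 - <<'E'
from h import *
t=Cam("top"); s=Cam("side"); A=np.array([500,-291.3])
def ang(c,uv,z): 
    p=c.plane(uv,z)[0,:2]*1000; d=p-A; print(p.round(1),np.hypot(*d).round(1),np.degrees(np.arctan2(d[1],d[0])).round(1))
for z in(.055,.058,.061): ang(t,(357.05,236.8),z); ang(t,(353,238.3),z); ang(s,(304,145.3),z)
print()
q=t.plane([[350+218.5/20-.5,225+234.5/20-.5],[350+355.5/20-.5,225+202.5/20-.5]],.085)[:,:2]*1000; d=q[0]-q[1]; print(q,np.degrees(np.arctan2(d[1],d[0])))
q=s.plane([[290+312.5/20-.5,130+180.5/20-.5],[290+290.5/20-.5,130+115.5/20-.5]],.085)[:,:2]*1000; d=q[0]-q[1]; print(q,np.degrees(np.arctan2(d[1],d[0])))
plan((500,-291,130),102)
E
```

```text
[ 496.3 -270.6] 21.1 100.1
[ 492.4 -260.3] 31.9 103.7
[ 493.8 -270.4] 21.8 106.6
[ 496.1 -269.9] 21.8 100.3
[ 492.3 -259.6] 32.6 103.7
[ 493.5 -267.1] 25.0 105.0
[ 495.9 -269.2] 22.5 100.5
[ 492.1 -258.9] 33.3 103.8
[ 493.3 -263.9] 28.3 103.8

[[ 495.78717671 -271.96210374]
 [ 499.84393484 -288.92227598]] 103.45201749926473
[[ 493.08541182 -272.55946171]
 [ 499.55886552 -288.33246606]] 112.31390786139022
t 43.7 pos [ 408.7 -550.1  243.9] toolx -84.3 tooly [ 0.  0. -1.] q6 0.5 w 50.0 F [-0.4  0.5 -0.3]
 TURN -0.111 then SHIFT mm [-234.4  113.9  143.2] dist 275.0
```

Pointer is at world angle about 103.5° and mark about 12.2°, so the knob needs roughly 91° clockwise. I'm pre-turning the wrist so the final pose stays inside the last joint's range.

Emit:
arm_command([
  [0, 0, 0, -0.171],
  [0, 0, 0, -0.171],
  [0, 0, 0, -0.171],
  [0, 0, 0, -0.171],
  [0, 0, 0, -0.171],
  [0, 0, 0, -0.171],
  [0, 0, 0, -0.171],
  [0, 0, 0, -0.171],
  [0, 0, 0, -0.171],
  [0, 0, 0, -0.171],
  [0, 0, 0, 0],
  [0, 0, 0, 0],
], fingers=0.03)

```text
time: 45.2
tool_pos: [0.4081, -0.5508, 0.2439]
tcp_rot: [-1.563, -0.184, 0.184]
wrist_force: [0.6, -0.2, -0.3]
width: 0.351
```

```bash
python3 - <<'E'
from h import *
plan((500,-291,180),13.5)
E
```

```text
t 45.2 pos [ 408.1 -550.8  243.9] toolx 13.4 tooly [ 0. -0. -1.] q6 -1.2 w 30.0 F [ 0.6 -0.2 -0.3]
 TURN -0.002 then SHIFT mm [150.   63.9 231.2] dist 276.0
```

Emit:
arm_command([
  [0.0214, 0.003, 0.033, 0],
  [0.0214, 0.003, 0.033, 0],
  [0.0214, 0.006, 0.033, 0],
  [0.0214, 0.009, 0.033, 0],
  [0.0214, 0.014, 0.033, 0],
  [0.0214, 0.014, 0.033, 0],
  [0.0214, 0.014, 0.033, 0],
  [0, 0, 0, 0],
  [0, 0, 0, 0],
  [0, 0, 0, 0],
])

```text
time: 46.45
tool_pos: [0.4995, -0.2928, 0.1816]
tcp_rot: [-1.564, -0.185, 0.183]
wrist_force: [0.6, 0.2, 0.8]
width: 0.349
```

```bash
python3 - <<'E'
from h import *
plan((500,-291,67),13.5)
s=Cam("side"); s.crop(275,80,345,170,6,"pics/d1s.png")
E
```

```text
t 46.45 pos [ 499.5 -292.8  181.6] toolx 13.4 tooly [ 0.001 -0.001 -1.   ] q6 -0.81 w 29.8 F [0.6 0.2 0.8]
 TURN -0.001 then SHIFT mm [  0.8 114.6   1.8] dist 2.0
```

View pics/d1s.png

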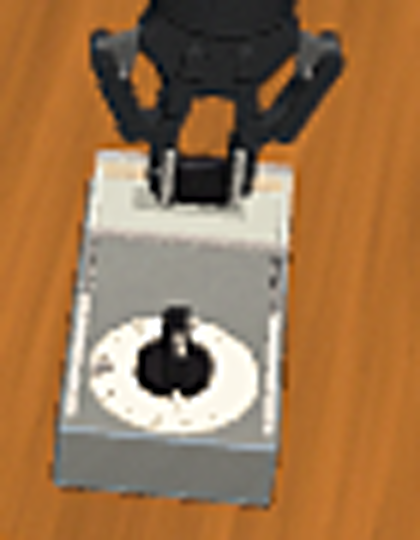

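The open jaws are above the dial and straddle the bar direction. Descending partway for a check before going around the bar.

Emit:
arm_command([
  [0.0008, 0.02, 0.0018, 0],
  [0, 0.025, 0, 0],
  [0, 0.025, 0, 0],
  [0, 0.015, 0, 0],
  [0, 0, 0, 0],
  [0, 0, 0, 0],
])

```text
time: 47.25
tool_pos: [0.5002, -0.2901, 0.0964]
tcp_rot: [-1.564, -0.186, 0.184]
wrist_force: [0.1, -0.2, -0.2]
width: 0.352
```

```bash
python3 - <<'E'
from h import *
plan((500,-291,67),13.5)
s=Cam("side"); s.crop(275,80,345,170,6,"pics/d2s.png"); t=Cam("top"); t.crop(335,195,445,270,6,"pics/d2t.png")
E
```

```text
t 47.25 pos [ 500.2 -290.1   96.4] toolx 13.5 tooly [ 0.001 -0.001 -1.   ] q6 -0.8 w 30.1 F [ 0.1 -0.2 -0.2]
 TURN 0.0 then SHIFT mm [-0.4 29.4 -0.8] dist 1.0
```

View pics/d2s.png

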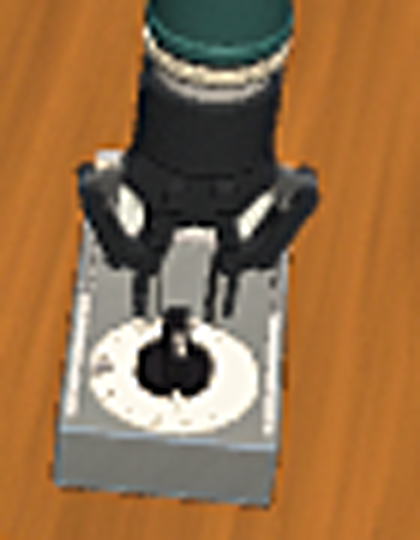

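View pics/d2t.png

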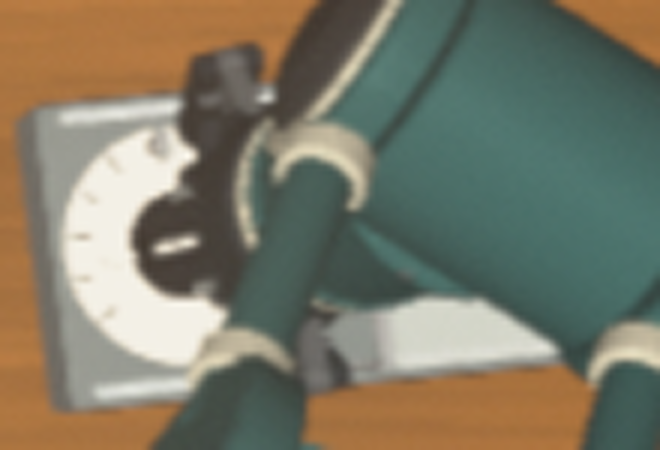

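The fingertips at side-crop (145,300) and (225,300) straddle the bar at (178,330). Down and grip.

Emit:
arm_command([
  [0, 0.01, 0, 0],
  [0, 0.008, 0, 0],
  [0, 0.006, 0, 0],
  [0, 0.003, 0, 0],
  [0, 0, 0, 0],
  [0, 0, 0, 0],
])

```text
time: 48.1
tool_pos: [0.4999, -0.2898, 0.069]
tcp_rot: [-1.563, -0.186, 0.185]
wrist_force: [0.7, 0.0, 0.4]
width: 0.352
```

Emit:
arm_command([
  [0, 0, 0, 0],
  [0, 0, 0, 0],
  [0, 0, 0, 0],
  [0, 0, 0, 0],
], fingers=0.0, newtons=25)

```text
time: 48.6
tool_pos: [0.5, -0.2898, 0.0692]
tcp_rot: [-1.563, -0.186, 0.185]
wrist_force: [0.6, 0.8, 2.7]
width: 0.157
```

Emit:
arm_command([
  [0, 0, 0, 0.1],
  [0, 0, 0, 0.14],
  [0, 0, 0, 0.14],
  [0, 0, 0, 0.14],
  [0, 0, 0, 0.14],
  [0, 0, 0, 0.14],
  [0, 0, 0, 0.14],
  [0, 0, 0, 0.14],
  [0, 0, 0, 0.14],
  [0, 0, 0, 0.14],
  [0, 0, 0, 0.1],
  [0, 0, 0, 0.08],
  [0, 0, 0, 0],
  [0, 0, 0, 0],
])

```text
time: 50.35
tool_pos: [0.5032, -0.2917, 0.0693]
tcp_rot: [-1.322, 1.003, -1.018]
wrist_force: [9.7, -4.5, -6.4]
width: 0.157
```

```bash
python3 - <<'E'
from h import *
plan((500,-291,67),-77.5)
s=Cam("side"); s.crop(275,80,345,170,6,"pics/d3s.png"); t=Cam("top"); t.crop(335,205,395,265,10,"pics/d3t.png")
E
```

```text
t 50.35 pos [ 503.2 -291.7   69.3] toolx -74.7 tooly [ 0.008 -0.004 -1.   ] q6 0.74 w 13.4 F [ 9.7 -4.5 -6.4]
 TURN 0.048 then SHIFT mm [-1.4  2.3 -3. ] dist 3.0
```

View pics/d3s.png

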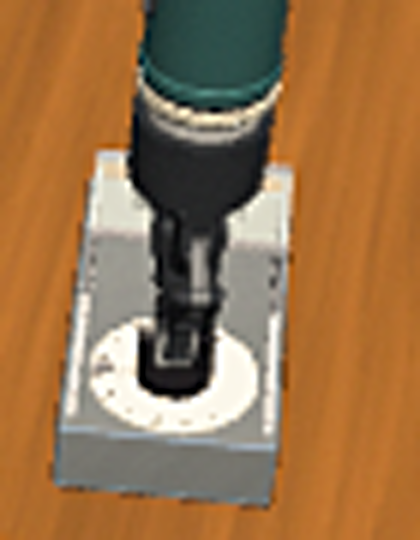

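View pics/d3t.png

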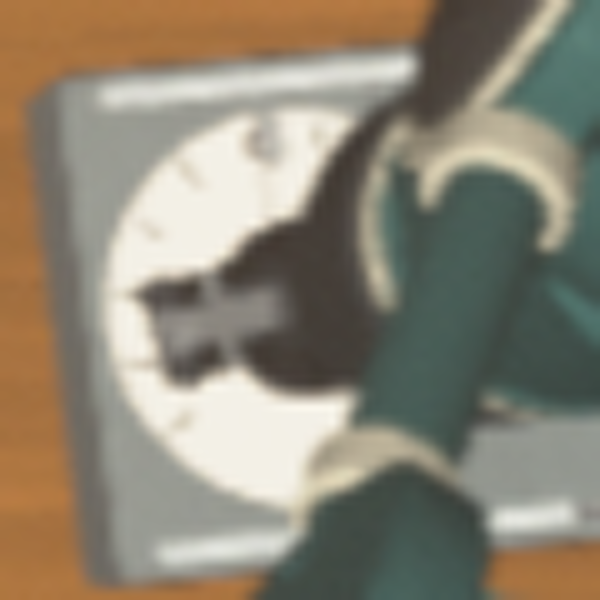

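Emit:
arm_command([
  [0, 0, 0, 0],
  [0, 0, 0, 0],
  [0, 0, 0, 0],
  [0, -0.015, 0, 0],
  [0, -0.02, 0, 0],
  [0, -0.03, 0, 0],
  [0, -0.04, 0, 0],
  [0, -0.04, 0, 0],
  [0, 0, 0, 0],
  [0.05, 0, -0.02, 0],
  [0.06, 0, -0.02, 0],
  [0.06, 0, -0.02, 0],
  [0.05, 0, -0.01, 0],
  [0, 0, 0, 0],
  [0, 0, 0, 0],
], fingers=0.03)

```text
time: 52.32
tool_pos: [0.4898, -0.5183, 0.2134]
tcp_rot: [-1.323, 1.012, -1.01]
wrist_force: [0.4, 0.3, 0.4]
width: 0.348
```

```bash
python3 - <<'E'
from h import *
plan((500,-291,67),-77.5)
s=Cam("side"); s.crop(284,125,330,162,15,"pics/d4s.png"); t=Cam("top"); t.crop(345,208,385,258,12,"pics/d4t.png")
E
```

```text
t 52.33 pos [ 489.8 -518.3  213.4] toolx -74.7 tooly [-0.001  0.001 -1.   ] q6 0.46 w 29.7 F [0.4 0.3 0.4]
 TURN 0.048 then SHIFT mm [-219.5  146.7   59.2] dist 227.0
```

View pics/d4s.png

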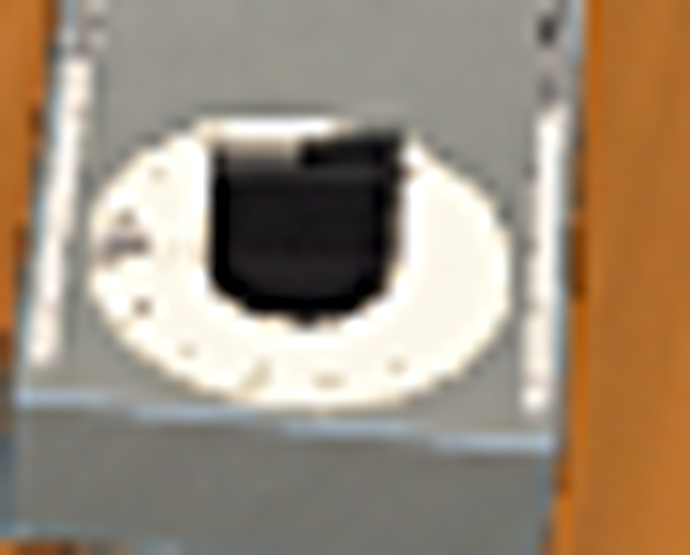

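View pics/d4t.png

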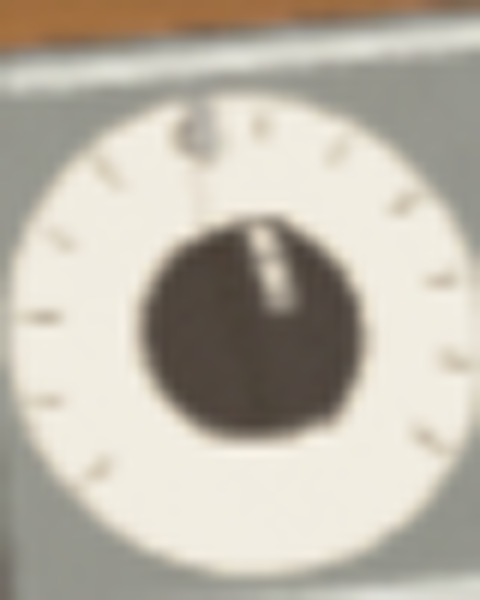

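```bash
python3 - <<'E'
from h import *
t=Cam("top"); A=np.array([500,-291.3])
pc=np.array([[257,228],[286,305]]); uv=np.c_[345+(pc[:,0]+.5)/12-.5,208+(pc[:,1]+.5)/12-.5]
q=t.plane(uv,.085)[:,:2]*1000; d=q[0]-q[1]; print(q,np.degrees(np.arctan2(d[1],d[0])), np.degrees(np.arctan2(*(q[0]-A)[::-1])))
hsv=cv2.cvtColor(t.im,cv2.COLOR_RGB2HSV).astype(int)
for z in (.056,.058):
  for a in (9,12,15): 
    r=np.radians(a); P=np.array([[.5+.001*k*np.cos(r),-.2913+.001*k*np.sin(r),z] for k in (24,35)]); print(z,a,((t.proj(P)-[345,208]+.5)*12-.5).round(0).tolist())
# contrast-stretched zoom
im=t.im[208:232,352:376,::-1].astype(float); im=cv2.resize(im,None,fx=24,fy=24,interpolation=cv2.INTER_CUBIC)
cv2.imwrite("pics/d5.png",np.clip((im-190)*4.2,0,255).astype(np.uint8))
s=Cam("side"); im=s.im[132:152,284:308,::-1].astype(float); im=cv2.resize(im,None,fx=24,fy=24,interpolation=cv2.INTER_CUBIC)
cv2.imwrite("pics/d5s.png",np.clip((im-190)*3.9,0,255).astype(np.uint8))
E
```

```text
[[ 519.64106348 -286.30009853]
 [ 503.94623151 -291.75866091]] 19.177348390749074 14.28207663064296
0.056 9 [[228.0, 221.0], [218.0, 169.0]]
0.056 12 [[222.0, 222.0], [210.0, 170.0]]
0.056 15 [[217.0, 223.0], [202.0, 172.0]]
0.058 9 [[230.0, 220.0], [221.0, 168.0]]
0.058 12 [[225.0, 221.0], [212.0, 170.0]]
0.058 15 [[219.0, 222.0], [204.0, 172.0]]
```

View pics/d5.png

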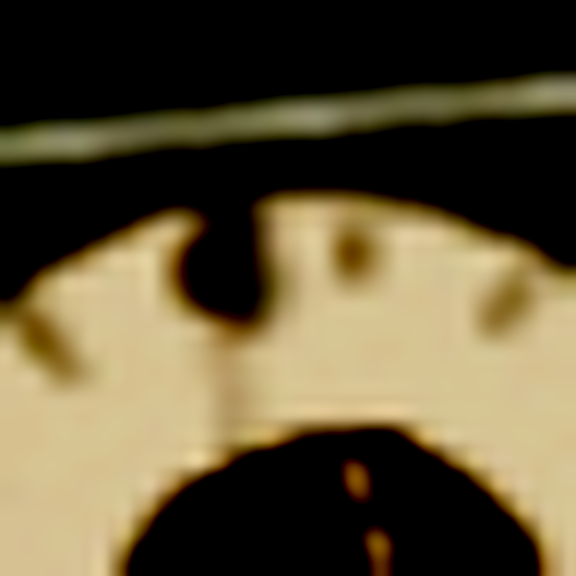

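View pics/d5s.png

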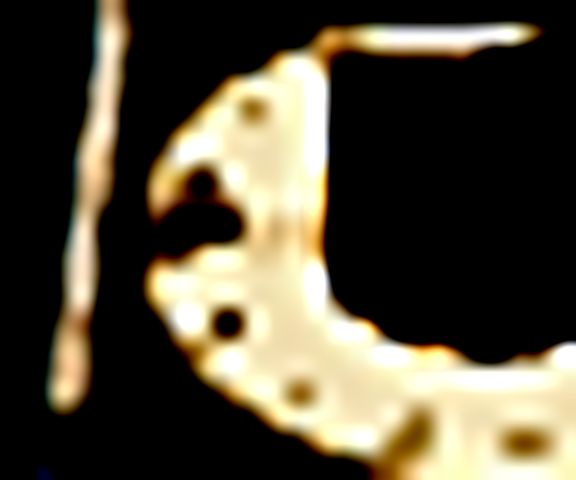

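```bash
python3 - <<'E'
from h import *
ims=[]
for i in range(6): ims.append(Cam("top").im.astype(float))
t=Cam("top"); im=np.mean(ims,0); print("noise",np.std(ims,0).mean())
print("cols 356..370, rows 216..228: sum"); 
for v in range(215,229): print(v,im[v,355:372].sum(1).round(0).astype(int).tolist())
print("R-B")
for v in range(219,228): print(v,(im[v,355:372,0]-im[v,355:372,2]).round(0).astype(int).tolist())
s=Cam("side").im.astype(int)
print("side"); 
for v in range(134,150): print(v,s[v,288:302].sum(1).tolist())
E
```

```text
noise 0.6647044421334726
cols 356..370, rows 216..228: sum
215 [467, 460, 457, 455, 462, 464, 460, 478, 499, 508, 509, 507, 494, 478, 466, 451, 442]
216 [443, 447, 473, 514, 548, 522, 504, 563, 636, 661, 660, 646, 628, 601, 578, 536, 486]
217 [474, 521, 598, 666, 669, 573, 520, 561, 660, 696, 694, 649, 666, 692, 692, 674, 620]
218 [599, 670, 694, 694, 608, 486, 511, 557, 654, 695, 694, 606, 646, 698, 702, 700, 696]
219 [694, 700, 702, 694, 583, 491, 528, 550, 623, 684, 695, 644, 666, 699, 702, 702, 701]
220 [701, 702, 702, 697, 632, 527, 510, 542, 630, 686, 701, 698, 698, 702, 702, 703, 698]
221 [698, 702, 702, 701, 694, 664, 602, 596, 671, 698, 702, 703, 702, 702, 702, 702, 698]
222 [690, 701, 701, 702, 700, 684, 661, 680, 698, 702, 702, 702, 702, 702, 702, 702, 701]
223 [672, 699, 701, 702, 701, 688, 673, 688, 702, 702, 702, 703, 702, 702, 702, 702, 703]
224 [698, 701, 702, 701, 702, 698, 672, 683, 700, 701, 701, 700, 700, 701, 702, 702, 703]
225 [701, 701, 702, 702, 702, 698, 672, 680, 690, 680, 676, 673, 669, 674, 691, 700, 702]
226 [702, 702, 702, 702, 701, 697, 656, 639, 607, 5
[... 1344 characters left out ...]
 548, 614, 754, 747, 757, 680, 0, 55, 73, 70]
141 [442, 416, 536, 394, 379, 406, 705, 697, 717, 607, 0, 56, 69, 69]
142 [473, 410, 526, 521, 710, 748, 720, 717, 736, 587, 0, 74, 93, 101]
143 [484, 431, 720, 754, 750, 745, 738, 738, 754, 765, 0, 12, 77, 100]
144 [410, 432, 680, 757, 748, 746, 739, 736, 746, 761, 369, 0, 5, 46]
145 [413, 419, 495, 763, 748, 464, 744, 735, 736, 754, 759, 635, 157, 0]
146 [408, 427, 433, 582, 666, 743, 742, 735, 734, 738, 751, 758, 762, 649]
147 [411, 437, 434, 450, 676, 760, 749, 739, 737, 736, 735, 744, 751, 753]
148 [428, 439, 440, 429, 454, 611, 741, 750, 634, 739, 735, 735, 739, 743]
149 [435, 442, 446, 439, 430, 435, 493, 705, 756, 753, 745, 745, 741, 636]
```

Pointer and clip nearly coincide. By robot turn and by image the pointer is about 2–3° short (pointer ≈15°, mark ≈12°), so I'll regrip and add a small turn.

```bash
python3 - <<'E'
from h import *
plan((500.3,-291.2,100),-74.7)
E
```

```text
t 52.92 pos [ 490.3 -518.7  213.9] toolx -74.7 tooly [ 0. -0. -1.] q6 0.46 w 29.7 F [-0.4  0.4  0.2]
 TURN -0.0 then SHIFT mm [-216.8  113.9   69.7] dist 228.0
```

Emit:
arm_command([
  [-0.036, 0, 0.0116, 0],
  [-0.036, 0, 0.0116, 0],
  [-0.036, 0, 0.0116, 0],
  [-0.036, 0, 0.0116, 0],
  [-0.036, 0, 0.0116, 0],
  [-0.036, 0, 0.0117, 0],
  [0, 0.02, 0, 0],
  [0, 0.025, 0, 0],
  [0, 0.03, 0, 0],
  [0, 0.03, 0, 0],
  [0, 0, 0, 0],
  [0, 0, 0, 0],
])

```text
time: 54.42
tool_pos: [0.5008, -0.2929, 0.1092]
tcp_rot: [-1.324, 1.01, -1.011]
wrist_force: [-0.0, -0.5, -0.0]
width: 0.354
```

```bash
python3 - <<'E'
from h import *
plan((500.3,-291.2,69),-74.7)
s=Cam("side"); s.crop(275,80,345,170,6,"pics/e1s.png")
E
```

```text
t 54.42 pos [ 500.8 -292.9  109.2] toolx -74.7 tooly [ 0. -0. -1.] q6 0.73 w 30.2 F [-0.  -0.5 -0. ]
 TURN -0.001 then SHIFT mm [-1.8 40.2 -0. ] dist 2.0
```

View pics/e1s.png

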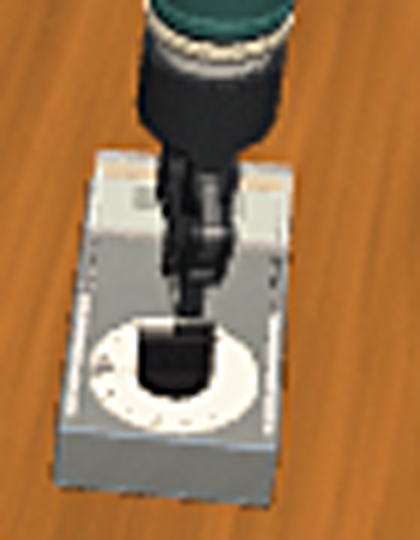

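Emit:
arm_command([
  [-0.0018, 0.01, 0, 0],
  [0, 0.012, 0, 0],
  [0, 0.01, 0, 0],
  [0, 0.005, 0, 0],
  [0, 0.002, 0, 0],
  [0, 0, 0, 0],
  [0, 0, 0, 0],
])

```text
time: 55.35
tool_pos: [0.5003, -0.2906, 0.0702]
tcp_rot: [-1.324, 1.01, -1.011]
wrist_force: [-0.0, -0.5, -0.2]
width: 0.351
```

Emit:
arm_command([
  [0, 0, 0, 0],
  [0, 0, 0, 0],
  [0, 0, 0, 0],
  [0, 0, 0, 0],
], fingers=0.0)

```text
time: 55.85
tool_pos: [0.5009, -0.2923, 0.0706]
tcp_rot: [-1.325, 1.007, -1.014]
wrist_force: [1.1, -4.9, 0.2]
width: 0.153
```

```bash
python3 - <<'E'
from h import *
plan((500.3,-291.2,69),-77.7); print(sensors.read_state()["torque"])
E
```

```text
t 55.85 pos [ 500.9 -292.3   70.6] toolx -74.7 tooly [ 0.002 -0.003 -1.   ] q6 0.73 w 13.1 F [ 1.1 -4.9  0.2]
 TURN 0.052 then SHIFT mm [-1.2  1.6 -0.4] dist 1.0
[-0.64306405 -0.13505349  0.01355405]
```

Emit:
arm_command([
  [0.001, 0, 0, 0],
  [0, 0, 0, 0.02],
  [0, 0, 0, 0.018],
  [0, 0, 0, 0],
  [0, 0, 0, 0],
  [0, 0, 0, 0],
])

```text
time: 56.6
tool_pos: [0.5009, -0.2922, 0.0706]
tcp_rot: [-1.309, 1.037, -1.041]
wrist_force: [-0.3, -6.2, 2.8]
width: 0.151
```

```bash
python3 - <<'E'
from h import *
plan((500.3,-291.2,69),-77.7); print(sensors.read_state()["torque"])
E
```

```text
t 56.6 pos [ 500.9 -292.2   70.6] toolx -76.9 tooly [ 0.001 -0.002 -1.   ] q6 0.77 w 12.9 F [-0.3 -6.2  2.8]
 TURN 0.014 then SHIFT mm [-1.2  1.6 -0.4] dist 1.0
[-0.81494295  0.07555794  0.00186733]
```

Emit:
arm_command([
  [0, 0, 0, 0],
  [0, 0, 0, 0],
  [0, 0, 0, 0],
  [0, -0.015, 0, 0],
  [0, -0.02, 0, 0],
  [0, -0.03, 0, 0],
  [0, -0.04, 0, 0],
  [0, -0.04, 0, 0],
  [0, 0, 0, 0],
  [0.05, 0, -0.02, 0],
  [0.06, 0, -0.02, 0],
  [0.06, 0, -0.02, 0],
  [0.05, 0, -0.01, 0],
  [0, 0, 0, 0],
  [0, 0, 0, 0],
], fingers=0.03)

```text
time: 58.48
tool_pos: [0.4818, -0.5194, 0.2144]
tcp_rot: [-1.308, 1.04, -1.038]
wrist_force: [-0.5, 0.8, 0.2]
width: 0.353
```

```bash
python3 - <<'E'
from h import *
t=Cam("top"); im=t.im.astype(float); np.save("k2.npy",t.im)
for v in range(215,230): print(v,im[v,355:372].sum(1).round(0).astype(int).tolist())
t.crop(345,208,385,258,12,"pics/e4t.png")
im=t.im[208:232,352:376,::-1].astype(float); im=cv2.resize(im,None,fx=24,fy=24,interpolation=cv2.INTER_CUBIC)
cv2.imwrite("pics/e5.png",np.clip((im-190)*4.2,0,255).astype(np.uint8))
def stripe(img,k,x0,y0,box):
    g=img[...,:3].astype(float).mean(2); X0,Y0,X1,Y1=box; w=np.zeros_like(g); w[Y0:Y1,X0:X1]=np.clip(g[Y0:Y1,X0:X1]-90,0,None)
    yy,xx=np.mgrid[:g.shape[0],:g.shape[1]]; c=np.array([(w*xx).sum(),(w*yy).sum()])/w.sum()
    return np.array([x0+(c[0]+.5)/k-.5,y0+(c[1]+.5)/k-.5])
a=stripe(cv2.imread("pics/c4t.png"),10,335,205,(248,285,345,330))
b=stripe(cv2.imread("pics/d4t.png"),12,345,208,(235,232,310,320))
c=stripe(cv2.imread("pics/e4t.png"),12,345,208,(235,232,310,320))
P=[t.plane(q,.085)[0,:2]*1000 for q in(a,b,c)]; print(a,b,c,np.round(P,1))
R=Ro.from_euler('z',-88.2,degrees=True).as_matrix()[:2,:2]
A=np.linalg.solve(np.eye(2)-R,P[1]-R@P[0]); print("axis",A,[np.degrees(np.arctan2(*(p-A)[::-1])).round(1) for p in P])
E
```

```text
215 [468, 460, 460, 455, 463, 465, 461, 478, 498, 507, 511, 508, 493, 474, 466, 451, 438]
216 [440, 446, 472, 513, 550, 520, 504, 562, 637, 661, 661, 648, 629, 601, 576, 536, 484]
217 [472, 520, 597, 667, 668, 573, 521, 560, 660, 697, 694, 648, 666, 692, 694, 676, 619]
218 [597, 670, 692, 693, 609, 486, 512, 556, 652, 695, 695, 606, 644, 698, 703, 700, 696]
219 [695, 698, 701, 694, 583, 490, 524, 549, 624, 684, 694, 644, 667, 698, 703, 702, 701]
220 [701, 701, 701, 697, 634, 529, 509, 544, 631, 686, 700, 697, 699, 701, 703, 703, 699]
221 [698, 701, 702, 701, 695, 669, 601, 592, 669, 698, 702, 703, 703, 702, 702, 704, 698]
222 [689, 701, 702, 702, 702, 696, 663, 674, 697, 702, 701, 703, 702, 702, 702, 701, 703]
223 [672, 700, 701, 701, 703, 699, 682, 689, 701, 702, 703, 703, 701, 702, 702, 702, 703]
224 [698, 702, 703, 701, 701, 700, 677, 681, 697, 701, 702, 701, 701, 701, 701, 702, 703]
225 [703, 702, 702, 703, 701, 700, 686, 672, 678, 679, 676, 683, 676, 671, 688, 700, 703]
226 [703, 701, 703, 701, 701, 698, 680, 627, 569, 497, 471, 567, 505, 402, 583, 676, 695]
227 [701, 703, 702, 699, 686, 662, 557, 383, 282, 262, 312, 560, 548, 363, 344, 510, 641]
228 [701, 701, 699, 681, 567, 394, 285, 221, 200, 208, 257, 449, 499, 373, 242, 279, 424]
229 [701, 702, 686, 574, 370, 238, 209, 204, 202, 209, 241, 390, 541, 447, 251, 214, 260]
[363.80568885 235.35284935] [367.21760852 229.65648304] [367.3952175  229.70126789] [[ 498.  -280.3]
 [ 512.  -289.2]
 [ 511.9 -289.6]]
axis [ 500.44692455 -291.98674823] [np.float64(101.9), np.float64(13.7), np.float64(11.8)]
```

View pics/e4t.png

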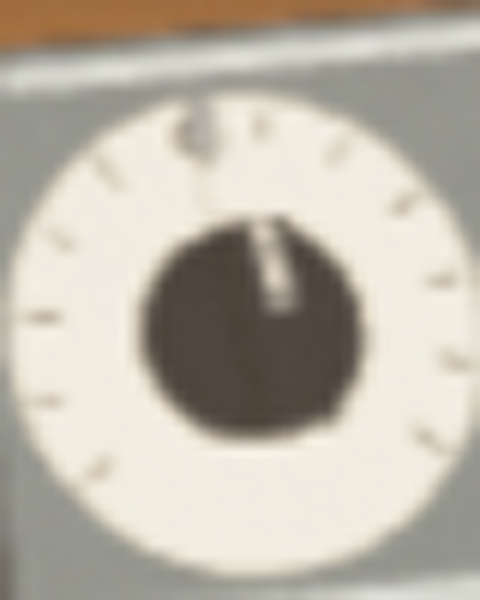

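View pics/e5.png

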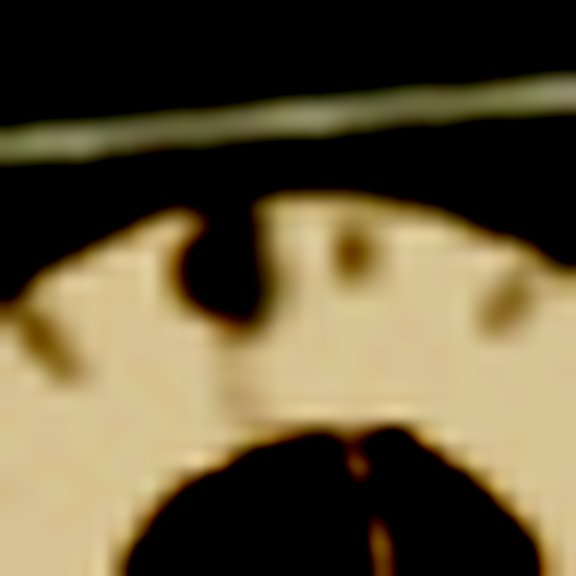

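```bash
python3 - <<'E'
from h import *
s=Cam("side"); t=Cam("top"); im=s.im.astype(int)
for v in range(137,146): print(v,im[v,288:300].sum(1).tolist())
A=np.array([.5004,-.2920])
for z in(.054,.058):
  for a in(10,12,14):
    r=np.radians(a); P=np.array([[A[0]+.001*k*np.cos(r),A[1]+.001*k*np.sin(r),z] for k in(26,30,35,42)])
    print(z,a,"top",t.proj(P).round(1).tolist(),"side",s.proj(P).round(1).tolist())
im=s.im[130:156,284:314,::-1].astype(float); im=cv2.resize(im,None,fx=20,fy=20,interpolation=cv2.INTER_CUBIC)
cv2.imwrite("pics/e6s.png",np.clip((im-100)*1.6,0,255).astype(np.uint8))
E
```

```text
137 [736, 394, 421, 652, 755, 747, 732, 738, 752, 765, 0, 47]
138 [666, 403, 560, 762, 756, 747, 736, 736, 754, 765, 0, 56]
139 [657, 420, 683, 651, 497, 756, 745, 742, 754, 702, 0, 56]
140 [581, 426, 669, 581, 548, 616, 756, 751, 759, 691, 0, 56]
141 [441, 416, 538, 395, 378, 383, 591, 659, 682, 558, 0, 57]
142 [475, 410, 529, 520, 712, 751, 745, 746, 754, 400, 0, 73]
143 [485, 429, 723, 754, 750, 746, 739, 741, 756, 765, 0, 21]
144 [409, 431, 681, 758, 747, 746, 739, 735, 747, 762, 370, 0]
145 [410, 421, 495, 763, 747, 465, 742, 735, 738, 753, 760, 634]
0.054 10 top [[363.3, 225.1], [363.0, 223.5], [362.6, 221.6], [362.0, 218.9]] side [[295.8, 140.8], [294.7, 140.7], [293.3, 140.7], [291.3, 140.6]]
0.054 12 top [[363.0, 225.2], [362.6, 223.6], [362.1, 221.7], [361.5, 219.0]] side [[295.8, 141.0], [294.7, 140.9], [293.3, 140.9], [291.3, 140.9]]
0.054 14 top [[362.6, 225.2], [362.2, 223.7], [361.6, 221.8], [360.9, 219.1]] side [[295.8, 141.2], [294.7, 141.1], [293.3, 141.1], [291.3, 141.1]]
0.058 10 top [[363.7, 224.9], [363.4, 223.4], [363.0, 221.4], [362.4, 218.7]] side [[295.9, 140.0], [294.8, 139.9], [293.3, 139.8], [291.4, 139.7]]
0.058 12 top [[363.3, 225.0], [363.0, 223.5], [362.5, 221.5], [361.8, 218.8]] side [[295.9, 140.1], [294.8, 140.1], [293.3, 140.1], [291.4, 140.0]]
0.058 14 top [[363.0, 225.1], [362.6, 223.5], [362.0, 221.6], [361.3, 218.9]] side [[295.9, 140.3], [294.8, 140.3], [293.4, 140.3], [291.4, 140.3]]
```

View pics/e6s.png

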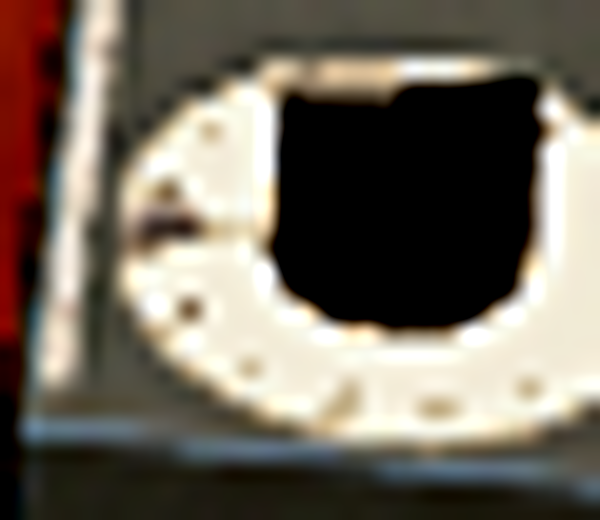

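The side view shows the pointer's line (row 141) running straight into the clip (row 141). The pointer measures about 11.7° and the mark about 11.6–13°, so it is set. Now closing the guard.

```bash
python3 - <<'E'
from h import *
plan((510.7,-392.2,180),-84.5)
t=Cam("top");t.crop(335,195,445,270,6,"pics/f0.png")
E
```

```text
t 58.62 pos [ 482.4 -518.5  215. ] toolx -76.8 tooly [-0.  0. -1.] q6 0.48 w 30.4 F [ 0.1 -0.5 -0.4]
 TURN 0.134 then SHIFT mm [-123.    35.1   40.2] dist 129.0
```

Emit:
arm_command([
  [0, 0, 0, 0.134],
  [-0.0308, 0.008, 0.01, 0],
  [-0.0308, 0.009, 0.01, 0],
  [-0.0308, 0.009, 0.01, 0],
  [-0.0308, 0.009, 0.01, 0],
  [0, 0, 0, 0],
  [0, 0, 0, 0],
], fingers=0.046, newtons=40)

```text
time: 59.55
tool_pos: [0.5107, -0.3934, 0.1805]
tcp_rot: [-1.254, 1.137, -1.139]
wrist_force: [-0.6, -0.4, 0.6]
width: 0.539
```

```bash
python3 - <<'E'
from h import *
plan((510.7,-392.2,113.5),-84.5)
s=Cam("side"); s.crop(275,60,345,170,5,"pics/f1s.png")
E
```

```text
t 59.55 pos [ 510.7 -393.4  180.5] toolx -84.5 tooly [ 0.001 -0.001 -1.   ] q6 0.78 w 46.0 F [-0.6 -0.4  0.6]
 TURN 0.0 then SHIFT mm [-1.3 67.   0.1] dist 1.0
```

View pics/f1s.png

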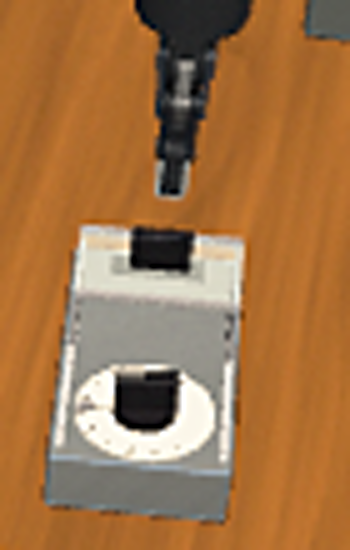

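The handle is at crop (162,250), directly under the jaws.

Emit:
arm_command([
  [-0.0013, 0.02, 0, 0],
  [0, 0.02, 0, 0],
  [0, 0.013, 0, 0],
  [0, 0.009, 0, 0],
  [0, 0.004, 0, 0],
  [0, 0, 0, 0],
  [0, 0, 0, 0],
])

```text
time: 60.48
tool_pos: [0.5106, -0.3926, 0.1146]
tcp_rot: [-1.252, 1.138, -1.14]
wrist_force: [0.2, -0.9, 0.7]
width: 0.539
```

Emit:
arm_command([
  [0, 0, 0, 0],
  [0, 0, 0, 0],
  [0, 0, 0, 0],
  [0, 0, 0, 0],
  [0, 0, 0, 0],
], fingers=0.0)

```text
time: 61.1
tool_pos: [0.5104, -0.3921, 0.1144]
tcp_rot: [-1.252, 1.139, -1.139]
wrist_force: [-1.6, 3.3, 4.6]
width: 0.128
```

Emit:
arm_command([
  [-0.005, 0, 0, 0],
  [-0.01, 0, 0, 0],
  [-0.012, 0, 0, 0],
  [-0.012, 0, 0, 0],
  [-0.012, 0, 0, 0],
  [-0.012, 0, 0, 0],
  [-0.012, 0, 0, 0],
  [-0.01, 0, 0, 0],
  [-0.005, 0, 0, 0],
  [0, 0, 0, 0],
  [0, 0, 0, 0],
])

```text
time: 62.48
tool_pos: [0.501, -0.3015, 0.1144]
tcp_rot: [-1.253, 1.14, -1.138]
wrist_force: [-4.0, 0.9, 8.5]
width: 0.127
```

Emit:
arm_command([
  [-0.004, 0, 0, 0],
  [-0.004, 0, 0, 0],
  [0, 0, 0, 0],
])

```text
time: 62.85
tool_pos: [0.5002, -0.294, 0.1144]
tcp_rot: [-1.254, 1.139, -1.138]
wrist_force: [-3.8, 0.5, 7.9]
width: 0.128
```

Emit:
arm_command([
  [-0.003, 0, 0, 0],
  [-0.003, 0, 0, 0],
  [0, 0, 0, 0],
])

```text
time: 63.22
tool_pos: [0.5001, -0.2924, 0.1145]
tcp_rot: [-1.259, 1.134, -1.144]
wrist_force: [-2.4, -14.2, 1.4]
width: 0.128
```

Stop reached: about 100 mm of travel and −14 N. Easing off, releasing and rising.

Emit:
arm_command([
  [0.003, 0, 0, 0],
  [0, 0, 0, 0],
])

```text
time: 63.48
tool_pos: [0.5, -0.2925, 0.1144]
tcp_rot: [-1.255, 1.138, -1.14]
wrist_force: [-3.8, -4.7, 5.7]
width: 0.131
```

Emit:
arm_command([
  [0, 0, 0, 0],
  [0, 0, 0, 0],
  [0, 0, 0, 0],
  [0, -0.015, 0, 0],
  [0, -0.03, 0, 0],
  [0, -0.04, 0, 0],
  [0, -0.04, 0, 0],
  [0, 0, 0, 0],
  [0.06, 0, -0.02, 0],
  [0.06, 0, -0.02, 0],
  [0.06, 0, -0.02, 0],
  [0.06, 0, -0.02, 0],
  [0, 0, 0, 0],
  [0, 0, 0, 0],
], fingers=0.046)

```text
time: 65.22
tool_pos: [0.444, -0.5348, 0.2379]
tcp_rot: [-1.251, 1.141, -1.138]
wrist_force: [-0.0, 0.1, -0.7]
width: 0.539
```

```bash
python3 - <<'E'
from h import *
plan((510.7,-392.2,180),-84.5)
t=Cam("top"); s=Cam("side"); cv2.imwrite("pics/g1.png",t.im[:,:,::-1]); t.crop(335,195,445,270,7,"pics/g1r.png"); cv2.imwrite("pics/g1s.png",s.im[:,:,::-1])
s.crop(280,100,335,170,8,"pics/g1rs.png")
lids(t,(85,205,175,305),.021)
hsv=cv2.cvtColor(t.im,cv2.COLOR_RGB2HSV).astype(int); roim=np.zeros(hsv.shape[:2],bool); roim[195:270,335:445]=1
for cc,st,m in comp((hsv[...,2]<90)&roim,25): print("dark",cc.round(1),(t.plane(cc,.132)[0]*1000).round(1))
E
```

```text
t 65.22 pos [ 444.  -534.8  237.9] toolx -84.6 tooly [-0.001  0.002 -1.   ] q6 0.56 w 46.1 F [-0.   0.1 -0.7]
 TURN -0.002 then SHIFT mm [-135.4   58.1   80.1] dist 157.0
lab [140.6 235. ] 91 [498.4 279.5  21. ] [498.4 279.5  30.9  19.1  10.8]
lab [112.5 240. ] 90 [485.  350.7  21. ] [485.  350.7  30.8  17.8   3.5]
lab [145.3 270.2] 97 [409.4 263.4  21. ] [409.3 263.4  31.1  19.5  11. ]
lab [117. 275.] 102 [396.7 334.   21. ] [396.8 334.1  30.6  20.1   3.4]
dark [428.5 229.1] [ 510.7 -422.3  132. ]
dark [371.8 233.4] [ 499.4 -287.8  132. ]
```

View pics/g1.png

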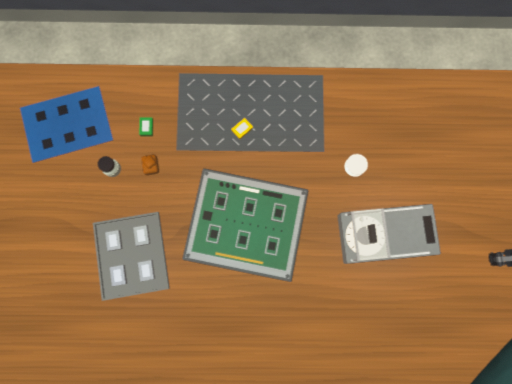

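View pics/g1r.png

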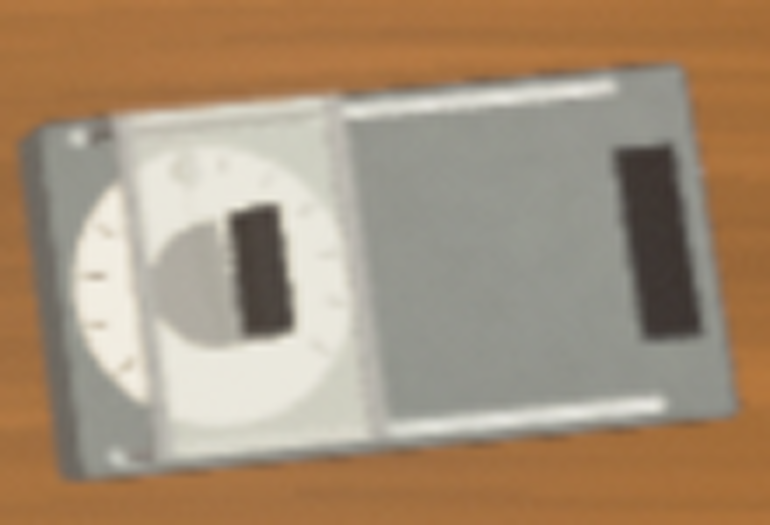

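View pics/g1rs.png

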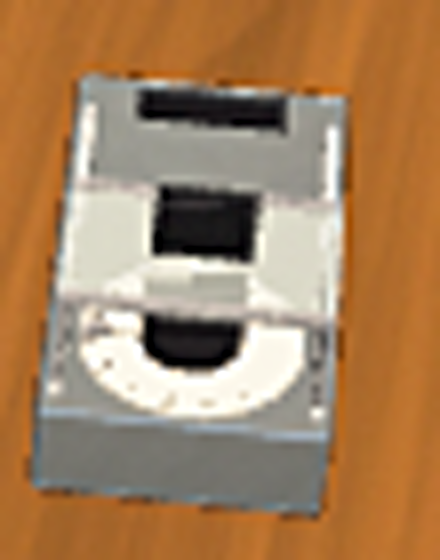

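View pics/g1s.png

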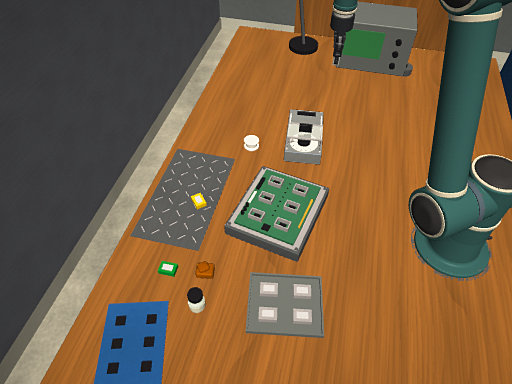

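The last pictures show:
- **Board:** all six frames are bare.
- **Tray:** four lids lie flat and apart, at top px (141,235), (113,240), (145,270) and (117,275).
- **Guard:** it is at its far stop, with the handle at (372,233).
- **Bystanders:** none have moved, and the arm is clear.

Handing in.

```bash
python3 -c "
from workcell import job
print(job.finish_job())"
```

```text
the job is handed in; nothing more can be done
None
```

I lifted all four lids (1, 2, 3 and 5; frames 0 and 4 were bare from the start) off the board. They lie flat and apart in the tray. I then drew the guard back to its stop, turned the knob about 90° clockwise to the steel mark, slid the guard over it again, and handed the job in at about 65 s.

**Last checks:**
- **Lids:** the final pictures show all six frames bare and four separate lids in the tray.
- **Guard:** it travelled about 100 mm between its two stops. The wrist read about 14 N at the closed stop and 23 N at the open one.
- **Bystanders:** the spool, rosin and jar look unmoved.
- **Knob:** the side view showed the pointer's line running straight into the clip. The angle readings disagreed slightly: pointer about 11.5–11.8°, mark 11.6–13.4° depending on where the clip's tip is read. That leaves up to about 2° of uncertainty.

No lid was knocked aside and the grip never visibly slackened during the run.

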